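# Slip a slotted shim under a gantry column's foot

### The job

Fit the slotted steel shim under the raised foot of the gantry column. It is too thin to pick up where it lies: come down on it at a crawl, press only lightly and slide it along the granite plate until its tab sticks out well over the edge that faces the robot, then pinch it by the tab and slip it slot first into the gap under the foot until the slot is fully home against the stud; let go and leave it lying flat there. Do not press hard on the granite, force the shim or drop it, and leave the other things on the bench where they are.

Things in the scene. Friction and masses are not known exactly. Their poses are not given: they have to be found in the camera images.
- shim: flat slotted shim, bare steel, 2 mm thick, 65 g, lying on the granite (friction about 0.2). Body 70 x 60 mm (x, y within 35 and 30 mm of the origin). A slot 18 mm wide runs in from its +x end, from x = +35 to -10 mm, leaving two round-ended prongs 21 mm wide. Plain tab 24 mm wide at its -x end, x from -75 to -35 mm. Origin: underside, centre of the 70 x 60 body; z up
- shim_slot (a point): point on the shim's centre line at its underside, 4 mm out from the bottom of the slot (x = -4 mm on the shim): the stud's axis passes through it when the shim is fully home
- shim_tab_end (a point): middle of the end of the tab, at the shim's underside (x = -75 mm on the shim). The shim's centre of mass lies 58 mm from here
- granite: dark granite surface plate, fixed, 200 mm (its x) x 300 mm (its y) x 50 mm high, top lapped flat. Origin: centre of the underside, on the bench; its -x face (x = -100 mm) is the edge that faces the robot; the bench in front of it is clear. The shim drags with 3 to 6 N of press; over 15 N is too hard, and fingers coming down on the shim faster than about 5 mm/s already strike that hard
- base: white machine base plate under assembly, fixed, 220 mm (its x) x 280 mm (its y), deck 40 mm above the bench. Origin: centre of the underside, on the bench. At its -y end stand a bare aluminium pad, the grey foot of a column over it, and the white column (90 mm wide, 0.34 m high, from y = -92 mm back). The deck in front of the pad (y from -7 to +70 mm, x within 60 mm) is clear
- gap (a point): middle of the mouth of the gap under the foot (base x = 0, y = -18 mm), on the pad's top, 70 mm above the bench, 30 mm above the deck. The pad is 100 mm wide and stands out 11 mm in front of the foot as a ledge. Gap 4.5 mm high, open to +y; foot 98 mm wide, 12 mm thick, toe chamfered 4 mm below. Jacking screws 8 mm thick cross it at x = -42 and +42 mm, 14 mm in. The shim goes in along -y
- stud (a point): axis of the upright steel stud, 12 mm thick, that crosses the gap (base x = 0, y = -40 mm: 22 mm in from the mouth), at the pad's top. Its nut sits on the foot; it ends 52 mm above the pad. Axes as the base. Fully home, the bottom of the shim's slot touches the stud and the tab sticks out from 31 to 71 mm in front (+y) of the stud's axis
- bearing_ring: bystander: steel ring 36 mm across, 9 mm high, standing at the back left of the granite. Origin: centre of the underside
- gauge_block: bystander: steel gauge block 30 x 9 x 20 mm high at the back right of the granite. Origin: centre of the underside
- cap_screw: bystander: M12 cap screw standing on its head on the base plate's deck, 42 mm high. Origin: centre of the underside
- hex_key: bystander: hex key 110 mm long, 7 mm thick, lying on the deck near the base plate's +y end. Origin: underside, middle of the long arm
- screwdriver: bystander: screwdriver lying on the bench near the robot, to its right. Origin: underside, middle
- micrometer: bystander: micrometer lying on the bench beyond the granite, 18 mm high. Origin: underside, middle of the frame
There are look-alikes about, which are no part of the job. Several things have the shape of the shim; the one meant has the colours described above.

How it is judged:
On the way, in this order (a step that is already met when the one before it is completed fails the run):
1. the shim lies flat on the granite with its tab at least 25 mm out over the edge that faces the robot (x of shim_tab_end in the frame of granite below -0.125 m and z of shim in the frame of granite between 0.048 and 0.0525 m and angle between shim's own z axis and vertical below 0.04 rad and contact force between shim and granite above 0.1 N), for 0.2 s.
2. the shim is held by the fingers, lifted clear of the granite (height (world z) of shim above 0.07 m and contact force between shim and the fingers above 1 N and contact force between shim and granite below 0.05 N), for 0.2 s.
At the end, for the whole second after the job is handed in: The shim lies flat on the pad under the column's foot (within 2.5 mm of the pad's top, tilted less than 0.04 rad), at rest and released, with the stud in its slot and the bottom of the slot within 4 mm of touching the stud (y of shim_slot in the frame of stud between -0.004 and 0.004 m and x of shim_slot in the frame of stud between -0.006 and 0.006 m and z of shim_slot in the frame of stud between -0.002 and 0.0025 m and angle between shim's own z axis and vertical below 0.04 rad and linear speed of shim below 0.01 m/s).
It fails at once if the shim or a finger is pressed on the granite with more than 15 N (contact force between any of shim, the fingers and granite above 15 N).
It fails at once if the shim is forced against the foot, the pad or the stud, or the robot pushes the base plate or column, with more than 25 N (contact force between any of shim, the arm and base above 25 N).
It fails at once if the shim is dropped below the granite's top and the pad (height (world z) of shim below 0.035 m).
It fails at once if a bystander is moved by more than 20 mm (distance of any of bearing_ring, gauge_block, cap_screw, hex_key, screwdriver, micrometer from where it was at the start of the episode above 0.02 m).
It also fails if it takes over 61 s, if anything falls off the work surface, if the arm or the gripper's body presses on something with over 40 N, if the wrist force passes 120 N, or if a joint passes its speed limit or range.

### The arm

A 6-joint arm with a two-finger parallel gripper is mounted at the origin on the work surface. World frame = base frame: x ahead of the robot, y to its left, z up, the work surface at z = 0. Lengths are in m, angles in rad, forces in N, time in s.
With the tool pointing down it reaches from about 0.375 to 0.9 m from the base axis. Payload 3.1 kg.
Tool frame: the origin (TCP) lies midway between the tips of the shut fingers; the grasp point (between the pads) lies 19 mm behind it (manip.hold_point_z is the distance from the TCP to the grasp point, in m); x points along the fingers, y is the direction in which the jaws open and shut, and the axes are right-handed (so a half turn about x gives the same grasp; the last joint's range is limited). The gripper opens to 85 mm and grips with 20 to 120 N. Pads are 22 mm wide; open, the fingers measure 114 mm over their backs; the gripper's body (76 mm by 85 mm) begins 54 mm behind the grasp point. The pads swing forward as they close: fully open they stand 13 mm farther back than shut.
Start: joints at [0.986, 0.527, 1.433, -0, 1.181, -0.178], TCP at [0.247, 0.574, 0.231] pointing down, gripper open.
Joint ranges: [-3.08, 3.08], [-0.75, 2.2], [0.22, 2.44], [-1.43, 4.57], [0, 2.65], [-2.85, 2.85]. Speed limits (rad/s): [2.79, 2.79, 3.14, 3.14, 3.14, 3.14].

### API

Orientations are given as a unit quaternion [x, y, z, w].
In Python, from station import manip, snapshot gives the robot as it stands.
- The arm moves only by the shell command python3 -m crank 'ROWS' [FORCE]. ROWS is JSON, a list of rows, each a list of 5 numbers: the finger opening in m, from 0 to 0.0854, then the shift along the tool's x, y, z in m, then the turn about the tool's x in rad. In form: [[grip, tx, ty, tz, yaw], ...]. A call has 1 to 5 rows; each row shifts and turns the commanded pose from where the row before left it, along the tool's axes as they then stand; what a row does not reach is not made up. A row lasts 1/10 s, in which the tool goes at most 50 mm and 8.59 degrees, less where a joint would pass 70% of its speed; a pose out of reach is approached as far as the arm can. A call is refused whole if a number of a shift passes 0.05 or a number of a turn 0.15, either way. A call with a gripper value outside its range is refused whole. The fingers move at their own pace and stop on an object; FORCE is the grip in N (left out, the last holds). Time passes only in rows, so rows that do not move let the fingers close. It gives the time, the measured TCP pose, the force and the opening at its end, in the units of the state.
- manip.sense(): the state, without advancing time (a new reading comes with each control period).
- snapshot(name): name is "scene" or "top" or "wrist"; returns a dict with "image" (420x560x3 uint8, blue, green, red), "range_z" (420x560 float32, m along the optical axis (not along the pixel's ray), 0 where there is no reading), "vertical_fov" (degrees; the focal length in pixels is half the picture's height over the tangent of half this angle, whatever the lens; pixels are square), "cx", "cy" (the principal point, pixels), "extrinsics" (4x4, takes a point from world to camera coordinates); the wrist camera has in their place "T_tool_cam" (4x4, takes a point from camera to tool coordinates, whose origin is the TCP and whose axes are the tool frame's). Camera axes: x right, y up, looking along -z (the intrinsics and any distortion apply to the point x, -y, -z); pixel columns grow to the right and rows downward; lengths in m; the calibration is good to about 2 mm. A picture is of the moment at which its call begins: read the wrist's pose just before it.
- manip.sign_off(): hands the job in, once; it reports no verdict.
The state is a dict: "t": time; "q": joint angles; "qd": joint speeds; "tau": joint torques, N m; "tcp_pos": TCP position; "tool_rot": TCP orientation; "force": force on the tool from outside, world axes, zero at the start; "ft_torque": the same for the moment, N m; "finger_gap": opening from 0.0 (shut) to 1.0 (fully open).
Only numpy, scipy, OpenCV 4.12 (cv2) and the standard library are available. Lean on these libraries where they do the work, as an engineer would, in place of code of your own. Each camera call takes 0.05 s, during which the arm holds its last target.

## Working session

There is one attempt and no reset: what is moved stays moved. The work goes in short steps, Python scripts to look and compute and a shell command to move; the robot and the scene stay as the last step left them, time stands still between calls to the robot, and variables do not carry over. Pictures are saved under pics/ and viewed, and the job is handed in when it is done.

```bash
ls -la; mkdir -p pics; python3 - <<'E'
from station import manip, snapshot
import cv2,numpy as np
s=manip.sense(); print(s); print(manip.hold_point_z)
for n in ["scene","top","wrist"]:
    d=snapshot(n); cv2.imwrite(f"pics/{n}0.png",d["image"])
    print(n,{k:(v if k not in("image","range_z") else v.shape) for k,v in d.items()})
    np.savez(f"pics/{n}0.npz",**d)
E
```

```text
total 12
drwxr-xr-x  3 agent agent 4096 Dec  6 18:34 .
drwxr-xr-x 23 root  root  4096 Dec  6 18:34 ..
drwxr-xr-x  2 agent agent 4096 Dec  6 18:34 pics
{'t': 0.0, 'q': array([ 9.85498868e-01,  5.28452165e-01,  1.43392937e+00,  3.54727225e-05,
        1.18140432e+00, -1.78490009e-01]), 'qd': array([ 0.00026554, -0.00079212,  0.00150187, -0.00081211, -0.00097652,
       -0.00019878]), 'tau': array([ 4.32598590e-04, -4.42344511e+01, -1.78028011e+01, -3.16824262e-04,
        8.48341326e-03,  1.01151676e-05]), 'tcp_pos': array([0.24684802, 0.57339285, 0.23033362]), 'tool_rot': array([ 0.14212779,  0.69282791, -0.14355825,  0.69222843]), 'force': array([-1.11723395, -0.26317754,  0.04748407]), 'ft_torque': array([-0.02129908,  0.01666388, -0.02628864]), 'finger_gap': 0.9974791394837924}
0.0187
scene {'image': (420, 560, 3), 'range_z': (420, 560), 'vertical_fov': 54.121741460903245, 'cx': 280.3049760559804, 'cy': 211.51915697360474, 'extrinsics': array([[-0.3073377 ,  0.951582  , -0.00593581,  0.12988548],
       [-0.69111421, -0.2189164 ,  0.6887937 ,  0.36419365],
       [ 0.65414424,  0.2
[... 292 characters left out ...]
46372,  0.04197655],
       [ 0.98000379, -0.00221742,  0.19896646, -0.57956556],
       [-0.19895024,  0.00602536,  0.97999107, -0.87771462],
       [ 0.        ,  0.        ,  0.        ,  1.        ]])}
wrist {'image': (420, 560, 3), 'range_z': (420, 560), 'vertical_fov': 64.50055091211021, 'cx': 278.3743231133347, 'cy': 207.1330685120261, 'T_tool_cam': array([[-6.74182451e-04,  2.69531474e-01, -9.62991345e-01,
        -1.41549318e-01],
       [ 9.99999730e-01, -9.86371298e-05, -7.27699251e-04,
        -8.09886793e-04],
       [-2.91124554e-04, -9.62991576e-01, -2.69531334e-01,
        -6.92641201e-02],
       [ 0.00000000e+00,  0.00000000e+00,  0.00000000e+00,
         1.00000000e+00]])}
```

View pics/scene0.png

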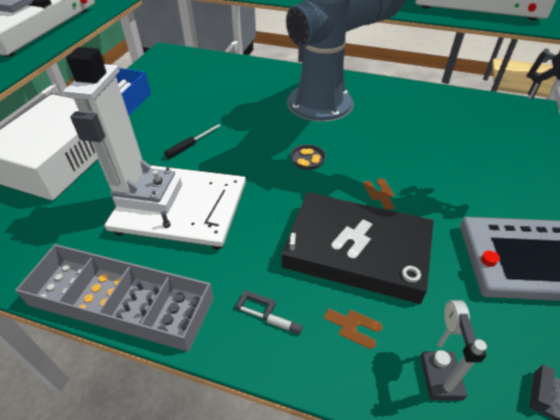

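View pics/top0.png

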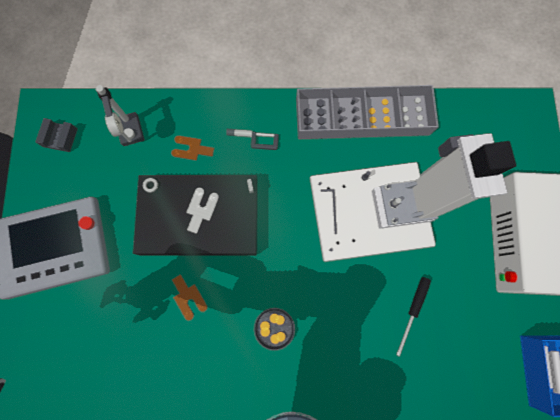

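View pics/wrist0.png

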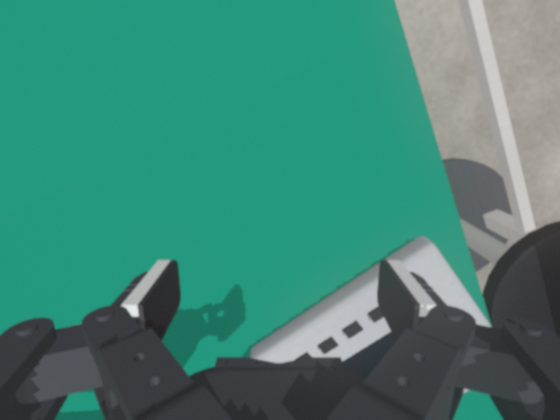

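```bash
cat > h.py <<'E'
import numpy as np, cv2
from scipy.spatial.transform import Rotation as R
def f_of(d): return 210/np.tan(np.radians(float(d["vertical_fov"]))/2)
def cam2world(d,s=None):
    if "extrinsics" in d: return np.linalg.inv(d["extrinsics"])
    T=np.eye(4);T[:3,:3]=R.from_quat(s["tool_rot"]).as_matrix();T[:3,3]=s["tcp_pos"]
    return T@d["T_tool_cam"]
def ray(d,u,v,s=None):
    f=f_of(d);M=cam2world(d,s)
    r=np.array([(u-d["cx"])/f,-(v-d["cy"])/f,-1.0])
    return M[:3,3],M[:3,:3]@r
def onz(d,u,v,z,s=None):
    o,r=ray(d,u,v,s); return o+r*(z-o[2])/r[2]
def depthpt(d,u,v,s=None):
    o,r=ray(d,u,v,s); return o+r*float(d["range_z"][int(round(v)),int(round(u))])
def proj(d,p,s=None):
    f=f_of(d);c=np.linalg.inv(cam2world(d,s))@np.r_[p,1]
    return np.array([d["cx"]+f*c[0]/-c[2], d["cy"]-f*c[1]/-c[2]])
def tri(l):
    A=np.zeros((3,3));b=np.zeros(3)
    for o,r in l:
        r=r/np.linalg.norm(r);P=np.eye(3)-np.outer(r,r);A+=P;b+=P@o
    p=np.linalg.solve(A,b)
    return p,[np.linalg.norm((np.eye(3)-np.outer(r,r)/(r@r))@(p-o)) for o,r in l]
E
python3 - <<'E'
from h import *
t=dict(np.load("pics/top0.npz"));s=dict(np.load("pics/scene0.npz"))
cv2.imwrite("pics/t_crop.png",cv2.resize(t["image"][165:265,125:265],None,fx=5.7,fy=5.7,interpolation=cv2.INTER_CUBIC))
cv2.imwrite("pics/t_crop2.png",cv2.resize(t["image"][130:270,300:450],None,fx=4.2,fy=4.2,interpolation=cv2.INTER_CUBIC))
for (u,v) in [(150,200),(170,240),(202,215),(330,240),(345,180),(390,200)]:
    print(u,v,depthpt(t,u,v))
for (u,v) in [(350,240),(320,220),(180,220),(150,190)]:
    print("s",u,v,depthpt(s,u,v))
E
```

```text
150 200 [0.61213844 0.34784237 0.04804261]
170 240 [0.51132882 0.29259019 0.04891563]
202 215 [0.57336749 0.21639749 0.04937142]
330 240 [ 0.51147236 -0.10068927  0.03944566]
345 180 [ 0.66590078 -0.14438594  0.03868851]
390 200 [ 0.60143574 -0.2403919   0.08833894]
s 350 240 [0.5975006  0.21566432 0.0496242 ]
s 320 220 [0.55962039 0.13926914 0.04907195]
s 180 220 [ 0.64830858 -0.17028074  0.03919849]
s 150 190 [ 0.6199971  -0.2529091   0.08533081]
```

View pics/t_crop.png

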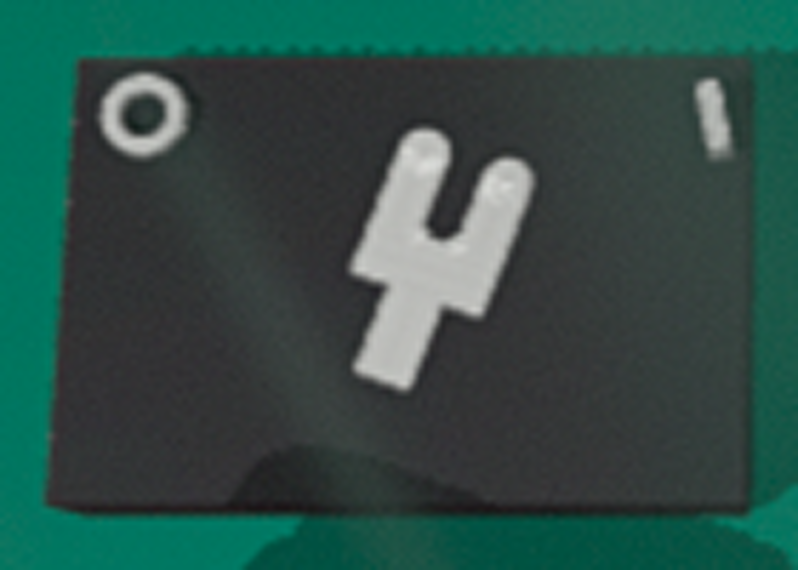

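View pics/t_crop2.png

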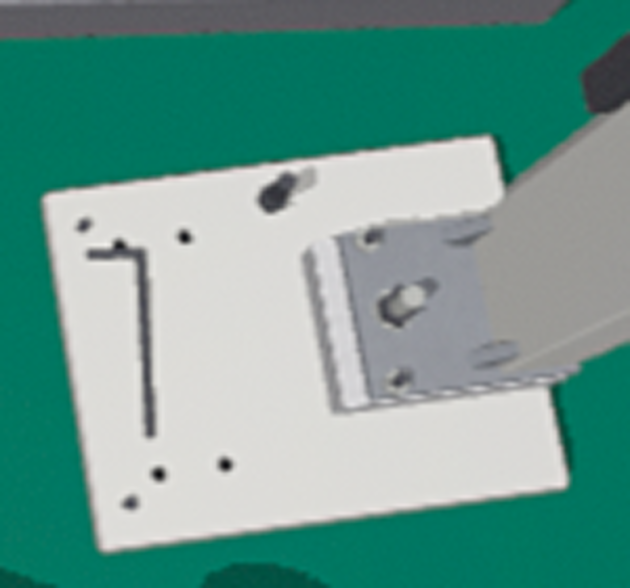

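```bash
cat > m1.py <<'E'
from h import *
import sys
def comp(mask,seed):
    n,l=cv2.connectedComponents(mask.astype(np.uint8)); return l==l[seed[1],seed[0]]
def shim_pose(d,seed,z=0.052,s=None,lo=110):
    im=d["image"].astype(int); g=im.min(2)
    m=comp((g>lo)&(im.max(2)-g<40),seed)
    vs,us=np.nonzero(m)
    P=np.array([onz(d,u,v,z,s)[:2] for u,v in zip(us,vs)])
    # weight by area per pixel ~ uniform enough
    c=P.mean(0);w,V=np.linalg.eigh(np.cov((P-c).T));ax=V[:,1]
    q=(P-c)@ax
    if abs(q.min())<q.max(): ax=-ax;q=-q   # tab end is the longer side -> -x
    return m,c,ax,q,(P-c)@np.array([-ax[1],ax[0]])
if __name__=="__main__":
    for n,seed in [("top",(202,205)),("scene",(350,240))]:
        d=dict(np.load(f"pics/{n}0.npz"))
        m,c,ax,q,p=shim_pose(d,seed)
        print(n,m.sum(),"com",c,"yaw deg",np.degrees(np.arctan2(ax[1],ax[0])),"ext",q.min(),q.max(),p.min(),p.max(), "tabend",c-ax*0.058)
        im=d["image"].astype(int)
        # granite
        g=(im.max(2)<75)
        g=comp(g,(165,215) if n=="top" else (320,225)) if True else g
        for nm,mk,z in [("base",None,0.04)]:
            pass
        white=(im.min(2)>170)
        b=comp(white,(345,240) if n=="top" else (225,185))
        for nm,mk,z in [("granite",g,0.05),("base",b,0.04)]:
            cs,_=cv2.findContours(mk.astype(np.uint8),cv2.RETR_EXTERNAL,cv2.CHAIN_APPROX_NONE)
            h=cv2.convexHull(max(cs,key=cv2.contourArea))
            a=cv2.approxPolyDP(h,4,True)[:,0]
            print(nm,mk.sum()); 
            for u,v in a: print("  ",u,v,onz(d,u,v,z).round(4))
E
python3 m1.py
```

```text
top 159712 com [0.48370517 0.07893484] yaw deg -99.2460925670231 ext -0.8221965683815028 0.7297028672580659 -0.45871883183787965 0.6161461073854622 tabend [0.49302433 0.13618126]
granite 8673
   256 176 [0.6735 0.0831 0.05  ]
   256 254 [0.4764 0.082  0.05  ]
   133 253 [0.4797 0.3803 0.05  ]
   139 175 [0.6767 0.3789 0.05  ]
base 7189
   416 163 [ 0.7108 -0.3297  0.04  ]
   434 245 [ 0.4983 -0.3576  0.04  ]
   324 260 [ 0.4622 -0.0843  0.04  ]
   311 176 [ 0.6763 -0.0574  0.04  ]
scene 182544 com [0.4409925  0.05697294] yaw deg 26.923944429931275 ext -1.4011385639973721 0.6143132640526934 -1.1038936645213764 1.3668224075177833 tabend [0.38927921 0.03071011]
granite 10579
   432 220 [0.4839 0.3808 0.05  ]
   426 291 [0.68  0.382 0.05 ]
   420 303 [0.7108 0.3731 0.05  ]
   280 266 [0.7095 0.0923 0.05  ]
   306 192 [0.4816 0.0847 0.05  ]
   363 184 [0.4117 0.2111 0.05  ]
base 216015
   559 0 [-1.0904  0.8422  0.04  ]
   559 419 [0.8508 0.6014 0.04  ]
   0 419 [ 1.1219 -0.243   0.04  ]
   0 0 [-0.3428 -1.6147  0.04  ]
```

```bash
python3 - <<'E'
from m1 import *
for n,seed in [("top",(195,209)),("scene",(345,242))]:
    d=dict(np.load(f"pics/{n}0.npz"))
    for lo in(90,120,150):
        m,c,ax,q,p=shim_pose(d,seed,lo=lo)
        print(n,lo,m.sum(),"com",c.round(4),"yaw",np.degrees(np.arctan2(ax[1],ax[0])).round(2),"ext",q.min(),q.max(),p.min(),p.max(),"tabend",(c-ax*0.058).round(4))
    print(cam2world(d)[:3,3])
s=dict(np.load("pics/scene0.npz"))
cv2.imwrite("pics/s_crop2.png",cv2.resize(s["image"][40:250,70:260],None,fx=2.8,fy=2.8,interpolation=cv2.INTER_CUBIC))
cv2.imwrite("pics/s_crop1.png",cv2.resize(s["image"][170:310,270:450],None,fx=4,fy=4,interpolation=cv2.INTER_CUBIC))
E
```

```text
top 90 784 com [0.588  0.2206] yaw -19.29 ext -0.0603807232765027 0.05155684568161532 -0.031654520582509615 0.03162289830592959 tabend [0.5333 0.2398]
top 120 737 com [0.5884 0.2208] yaw -19.77 ext -0.05929640051445466 0.05094296478987202 -0.03090405321857171 0.03113666642106166 tabend [0.5338 0.2404]
top 150 678 com [0.5882 0.2207] yaw -19.01 ext -0.05894512696324719 0.050682757985845386 -0.029892235703802377 0.03012852791881524 tabend [0.5334 0.2396]
[0.39349645 0.04597909 0.97523725]
scene 90 850 com [0.5921 0.2217] yaw -19.03 ext -0.06344342798890529 0.05062432920462219 -0.03283995393923531 0.031673324527087314 tabend [0.5373 0.2406]
scene 120 777 com [0.5918 0.2218] yaw -19.27 ext -0.061797137171712854 0.04924285114096456 -0.03151721118819614 0.030682114518464684 tabend [0.5371 0.2409]
scene 150 207037 com [0.4628 0.0344] yaw 14.7 ext -1.262205623244945 0.5703381410033109 -1.3664858844288945 1.1557102742419747 tabend [0.4067 0.0197]
[1.18454581 0.25069777 0.73947344]
```

View pics/s_crop2.png

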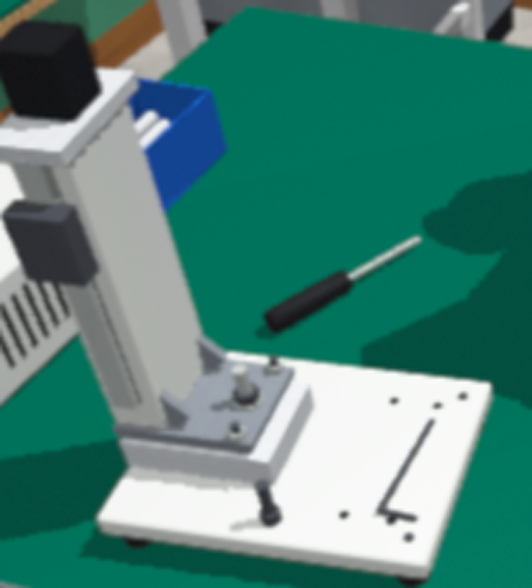

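View pics/s_crop1.png

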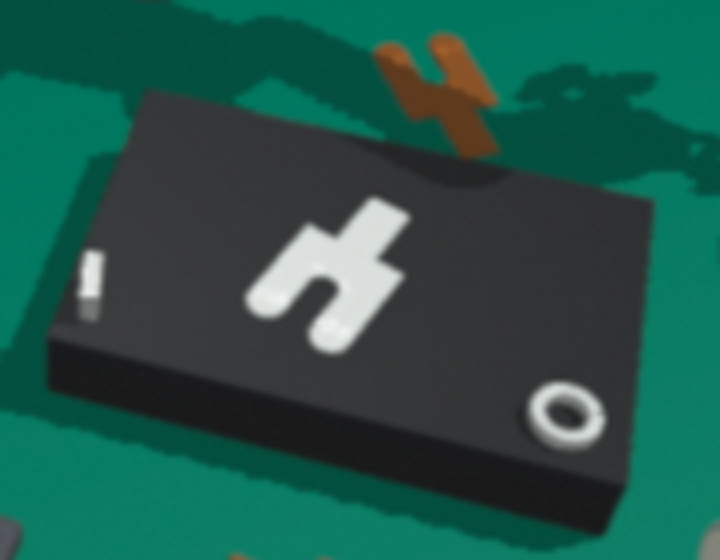

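```bash
cat > go.py <<'E'
from h import *
def plan(s,target,yaw):
    """target world TCP; yaw = world heading wanted for tool +z (rad). prints the world shift in tool axes now, and turn"""
    M=R.from_quat(s["tool_rot"]).as_matrix()
    h=np.arctan2(M[1,2],M[0,2])
    dy=(yaw-h+np.pi)%(2*np.pi)-np.pi
    d=np.array(target)-s["tcp_pos"]
    print("t",round(s["t"],2),"tcp",s["tcp_pos"].round(4),"F",s["force"].round(2),"gap",round(s["finger_gap"]*85.4,1),"toolz heading",np.degrees(h).round(2),"down err",np.degrees(np.arccos(-M[2,0])).round(2))
    print("shift tool x,y,z",(M.T@d).round(4),"turn about world z",dy.round(4)," => about tool x",(-dy).round(4))
    print("q",s["q"].round(3))
E
python3 - <<'E'
from go import *
from station import manip
s=manip.sense()
plan(s,[0.589,0.221,0.12],np.radians(-19.3))
print(R.from_quat(s["tool_rot"]).as_matrix().round(3))
E
```

```text
t 0.15 tcp [0.2469 0.5735 0.2305] F [ 0.09 -0.44 -0.  ] gap 85.5 toolz heading -23.31 down err 0.1
shift tool x,y,z [ 0.1107 -0.1882  0.4537] turn about world z 0.07  => about tool x -0.07
q [ 0.986  0.528  1.434  0.     1.181 -0.178]
[[-0.001  0.396  0.918]
 [-0.001  0.918 -0.396]
 [-1.    -0.002 -0.   ]]
```

```bash
python3 -m crank '[[0.026,0,0,0,-0.07],[0.026,0,-0.022,0.044,0],[0.026,0,-0.022,0.044,0],[0.026,0,-0.022,0.044,0],[0.026,0,-0.022,0.044,0]]' 40; python3 -m crank '[[0.026,0,-0.022,0.044,0],[0.026,0,-0.022,0.044,0],[0.026,0,-0.022,0.044,0],[0.026,0,-0.022,0.044,0],[0.026,0,-0.022,0.044,0]]'
python3 - <<'E'
from go import *
from station import manip
s=manip.sense()
plan(s,[0.589,0.221,0.12],np.radians(-19.3))
E
```

```text
t: 0.65
tcp_pos: [0.385, 0.4314, 0.2311]
tool_rot: [0.118, 0.697, -0.118, 0.697]
force: [0.8, 1.7, 0.3]
finger_gap: 0.302
t: 1.15
tcp_pos: [0.5565, 0.2546, 0.231]
tool_rot: [0.119, 0.697, -0.119, 0.697]
force: [0.6, 0.2, -0.6]
finger_gap: 0.307
t 1.15 tcp [0.5565 0.2546 0.231 ] F [ 0.6   0.16 -0.62] gap 26.3 toolz heading -19.31 down err 0.04
shift tool x,y,z [ 0.111  -0.0209  0.0418] turn about world z 0.0002  => about tool x -0.0002
q [ 0.247  0.51   1.467  0.     1.165 -0.987]
```

```bash
python3 -m crank '[[0.026,0.01,0,0,0]]'; python3 - <<'E'
from h import *
from station import manip,snapshot
import pickle
s=manip.sense(); d=snapshot("wrist"); pickle.dump((s,d),open("pics/w1.pkl","wb")); cv2.imwrite("pics/w1.png",d["image"]); print(s["tcp_pos"],s["force"],s["t"])
E
```

```text
t: 1.25
tcp_pos: [0.5617, 0.2517, 0.2223]
tool_rot: [0.121, 0.694, -0.121, 0.699]
force: [-0.0, 1.2, 0.3]
finger_gap: 0.3
[0.56173989 0.25168787 0.22230261] [-0.0308396   1.20199284  0.28577184] 1.25
```

View pics/w1.png

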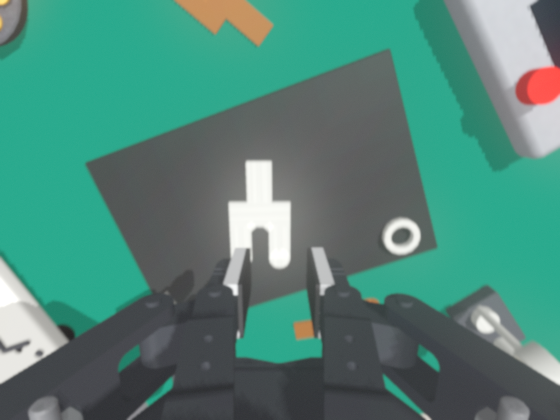

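```bash
cat > tab.py <<'E'
from h import *
import pickle
def tabmeas(fn,box,z=0.052,lo=130,show=None):
    """box = u0,u1,v0,v1 region holding the tab (and body part). returns shim tab end, axis from tab rows"""
    s,d=pickle.load(open(fn,"rb")); im=d["image"].astype(int)
    m=((im.min(2)>lo)&(im.max(2)-im.min(2)<40))
    u0,u1,v0,v1=box; k=np.zeros_like(m);k[v0:v1,u0:u1]=m[v0:v1,u0:u1]
    n,l,st,_=cv2.connectedComponentsWithStats(k.astype(np.uint8)); j=1+st[1:,4].argmax(); k=l==j
    pts=np.argwhere(k)[:,::-1]
    W=np.array([onz(d,u,v,z,s)[:2] for u,v in pts])
    return s,d,k,pts,W
E
python3 - <<'E'
from tab import *
for lo in (120,160):
    s,d,k,pts,W=tabmeas("pics/w1.pkl",(215,310,140,225),lo=lo)
    r=[(v,np.nonzero(k[v])[0]) for v in range(150,225) if k[v].any()]
    print([(v,u.min(),u.max()) for v,u in r][::6])
    tab=[(v,u) for v,u in r if u.max()-u.min()<40]
    A=np.array([onz(d,(u.min()+u.max())/2,v,.052,s)[:2] for v,u in tab[2:-2]])
    end=A[0]; v0=tab[0][0]
    te=onz(d,(tab[2][1].min()+tab[2][1].max())/2,v0-.5,.052,s)
    c=A.mean(0);_,_,V=np.linalg.svd(A-c);ax=V[0]*np.sign(V[0][0])
    print("tabend",te,"yaw",np.degrees(np.arctan2(ax[1],ax[0])),"com",te[:2]+ax*.058)
    v=tab[len(tab)//2]; a=onz(d,v[1].min()-.5,v[0],.052,s);b=onz(d,v[1].max()+.5,v[0],.052,s);print("tabwidth",np.linalg.norm(a-b),"shoulder dist",np.linalg.norm(onz(d,260,tab[-1][0]+.5,.052,s)-onz(d,260,v0-.5,.052,s)))
im=d["image"];
for nm,u,v in [("c1",88,163),("c2",389,50),("c3",437,247)]: print(nm,onz(d,u,v,.05,s),depthpt(d,u,v,s))
for u,v in[(258,180),(240,215),(330,160),(200,200)]: print(depthpt(d,u,v,s))
E
```

```text
[(159, np.int64(246), np.int64(271)), (165, np.int64(244), np.int64(272)), (171, np.int64(244), np.int64(273)), (177, np.int64(244), np.int64(273)), (183, np.int64(245), np.int64(273)), (189, np.int64(245), np.int64(283)), (195, np.int64(244), np.int64(287)), (201, np.int64(228), np.int64(291)), (207, np.int64(227), np.int64(292)), (213, np.int64(227), np.int64(292)), (219, np.int64(228), np.int64(294))]
tabend [0.5289733  0.24347201 0.052     ] yaw -13.255953174427278 com [0.58542791 0.23017252]
tabwidth 0.028405688123115 shoulder dist 0.03066282975475768
[(160, np.int64(247), np.int64(270)), (166, np.int64(245), np.int64(271)), (172, np.int64(245), np.int64(271)), (178, np.int64(246), np.int64(272)), (184, np.int64(246), np.int64(272)), (190, np.int64(246), np.int64(272)), (196, np.int64(246), np.int64(272)), (202, np.int64(229), np.int64(290)), (208, np.int64(228), np.int64(290)), (214, np.int64(228), np.int64(290)), (220, np.int64(229), np.int64(290))]
tabend [0.52984711 0.24314333 0.052     ] yaw -18.591405076244214 com [0.58482046 0.22465194]
tabwidth 0.025673132992615758 shoulder dist 0.03965684845289811
c1 [0.47903168 0.0905322  0.05      ] [0.47896221 0.08974265 0.04865433]
c2 [0.47958538 0.3822677  0.05      ] [0.47948784 0.38294116 0.04804342]
c3 [0.67432279 0.38238028 0.05      ] [0.67507797 0.38283554 0.04867873]
[0.54805281 0.23574204 0.05124503]
[0.57510139 0.20652911 0.05008081]
[0.55322963 0.30618533 0.04980252]
[0.54828448 0.17450183 0.04688049]
```

```bash
python3 -m crank '[[0.026,0,0,0,0]]'; python3 - <<'E'
from go import *
from station import manip
s=manip.sense()
plan(s,[0.588,0.222,0.064],np.radians(-19))
from tab import *
t=dict(np.load("pics/top0.npz"));sc=dict(np.load("pics/scene0.npz"))
# tab end mid: project to both by masks
from m1 import shim_pose
L=[]
for d,seed in((t,(195,209)),(sc,(345,242))):
    m,c,ax,q,p=shim_pose(d,seed,lo=120)
    L.append(ray(d,*proj(d,[*c,.052])))
print(tri(L))
E
```

```text
t: 1.4
tcp_pos: [0.5544, 0.2559, 0.22]
tool_rot: [0.119, 0.698, -0.119, 0.696]
force: [-1.0, -0.6, -0.1]
finger_gap: 0.299
t 1.4 tcp [0.5544 0.2559 0.22  ] F [-1.05 -0.64 -0.12] gap 25.6 toolz heading -19.35 down err 0.21
shift tool x,y,z [ 0.1559 -0.0206  0.0435] turn about world z 0.0062  => about tool x -0.0062
q [ 2.490e-01  5.220e-01  1.479e+00  1.000e-03  1.144e+00 -9.840e-01]
(array([0.58903005, 0.22151071, 0.04870967]), [np.float64(0.00011321373088581364), np.float64(0.00011321373088582826)])
```

```bash
python3 -m crank '[[0.026,0.01,-0.02,0.044,-0.006],[0.026,0.045,0,0,0],[0.026,0.045,0,0,0],[0.026,0.03,0,0,0],[0.026,0.015,0,0,0]]'; python3 -m crank '[[0.026,0.006,0,0,0],[0.026,0.002,0,0,0],[0.026,0,0,0,0]]'; python3 - <<'E'
from go import *
from station import manip
s=manip.sense()
plan(s,[0.588,0.222,0.064],np.radians(-19))
E
```

```text
t: 1.9
tcp_pos: [0.5872, 0.2241, 0.0734]
tool_rot: [0.115, 0.7, -0.116, 0.696]
force: [-1.5, -0.3, 0.6]
finger_gap: 0.304
t: 2.2
tcp_pos: [0.5914, 0.2236, 0.0698]
tool_rot: [0.116, 0.697, -0.116, 0.698]
force: [0.1, 0.3, -0.3]
finger_gap: 0.304
t 2.2 tcp [0.5914 0.2236 0.0698] F [ 0.06  0.28 -0.28] gap 25.9 toolz heading -18.9 down err 0.16
shift tool x,y,z [ 0.0058 -0.0026 -0.0027] turn about world z -0.0017  => about tool x 0.0017
q [ 0.185  0.743  1.534  0.     0.862 -1.056]
```

```bash
python3 -m crank '[[0.026,0.004,-0.002,-0.002,0],[0.026,0.003,0,0,0],[0.026,0.001,0,0,0],[0.026,0.0004,0,0,0],[0.026,0.0004,0,0,0]]'; python3 -m crank '[[0.026,0.0004,0,0,0],[0.026,0.0004,0,0,0],[0.026,0.0004,0,0,0]]' ;python3 -m crank '[[0.026,0.0004,0,0,0],[0.026,0.0004,0,0,0],[0.026,0.0004,0,0,0]]'; python3 -c "
from station import manip
from tab import *
from station import snapshot
s=manip.sense();print(s['tcp_pos'],s['force']);d=snapshot('wrist');cv2.imwrite('pics/w2.png',d['image'])"
```

```text
t: 2.7
tcp_pos: [0.5881, 0.2215, 0.0596]
tool_rot: [0.116, 0.697, -0.116, 0.698]
force: [0.4, 0.3, -0.6]
finger_gap: 0.3
t: 3.0
tcp_pos: [0.588, 0.2216, 0.0583]
tool_rot: [0.116, 0.697, -0.116, 0.697]
force: [-0.2, -0.0, -0.3]
finger_gap: 0.304
t: 3.3
tcp_pos: [0.5879, 0.2216, 0.0571]
tool_rot: [0.116, 0.697, -0.116, 0.697]
force: [0.1, 0.7, -0.8]
finger_gap: 0.305
[0.58793539 0.22159345 0.05705836] [ 0.06981736  0.699711   -0.8215769 ]
```

View pics/w2.png

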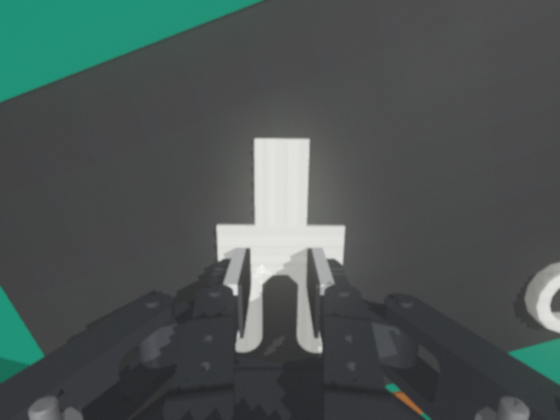

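```bash
python3 -m crank '[[0.026,0.0004,0,0,0],[0.026,0.0004,0,0,0],[0.026,0.0004,0,0,0],[0.026,0.0004,0,0,0]]'; python3 -m crank '[[0.026,0.0004,0,0,0],[0.026,0.0004,0,0,0],[0.026,0.0003,0,0,0]]'; python3 -m crank '[[0.026,0.0003,0,0,0],[0.026,0.0003,0,0,0],[0.026,0.0002,0,0,0]]'
```

```text
t: 3.75
tcp_pos: [0.588, 0.2216, 0.0555]
tool_rot: [0.116, 0.697, -0.116, 0.697]
force: [0.6, -0.3, -0.4]
finger_gap: 0.304
t: 4.05
tcp_pos: [0.588, 0.2216, 0.0544]
tool_rot: [0.116, 0.697, -0.116, 0.697]
force: [0.8, 0.5, -0.1]
finger_gap: 0.304
t: 4.35
tcp_pos: [0.5879, 0.2216, 0.0536]
tool_rot: [0.116, 0.697, -0.116, 0.697]
force: [-0.5, 0.6, 0.7]
finger_gap: 0.312
```

```bash
python3 -m crank '[[0.026,0.0003,0,0,0],[0.026,0.0003,0,0,0]]'
```

```text
t: 4.55
tcp_pos: [0.588, 0.2216, 0.053]
tool_rot: [0.116, 0.697, -0.116, 0.697]
force: [0.3, 0.1, 0.1]
finger_gap: 0.305
```

```bash
python3 -m crank '[[0.026,0.0003,0,0,0],[0.026,0.0003,0,0,0]]'
```

```text
t: 4.75
tcp_pos: [0.5879, 0.2216, 0.0524]
tool_rot: [0.116, 0.697, -0.116, 0.697]
force: [-0.6, -0.2, -0.2]
finger_gap: 0.304
```

```bash
python3 -m crank '[[0.026,0.0003,0,0,0],[0.026,0.0002,0,0,0]]'
```

```text
t: 4.95
tcp_pos: [0.588, 0.2216, 0.0519]
tool_rot: [0.116, 0.697, -0.116, 0.697]
force: [-0.5, -0.3, 0.8]
finger_gap: 0.301
```

```bash
python3 -m crank '[[0.026,0.0003,0,0,0],[0.026,0.0002,0,0,0]]'
```

```text
t: 5.15
tcp_pos: [0.5882, 0.2216, 0.0519]
tool_rot: [0.116, 0.697, -0.116, 0.698]
force: [-1.9, -0.6, 4.2]
finger_gap: 0.302
```

```bash
python3 -m crank '[[0.026,0,-0.0003,-0.001,0],[0.026,0,-0.0007,-0.002,0]]'
```

```text
t: 5.35
tcp_pos: [0.5858, 0.2217, 0.0519]
tool_rot: [0.117, 0.697, -0.116, 0.698]
force: [-0.4, 0.1, 4.2]
finger_gap: 0.306
```

```bash
python3 -m crank '[[0.026,0,-0.001,-0.003,-0.02],[0.026,0,-0.001,-0.003,-0.02],[0.026,0,-0.001,-0.003,-0.02]]'
```

```text
t: 5.65
tcp_pos: [0.5756, 0.2216, 0.0519]
tool_rot: [0.095, 0.7, -0.095, 0.701]
force: [1.1, -0.6, 5.3]
finger_gap: 0.309
```

```bash
python3 -m crank '[[0.026,0,-0.001,-0.003,-0.02],[0.026,0,-0.001,-0.003,-0.02],[0.026,0,-0.001,-0.003,-0.02]]';python3 - <<'E'
from h import *
from station import manip,snapshot
d=snapshot("wrist"); cv2.imwrite("pics/w3.png",d["image"])
E
```

```text
t: 5.95
tcp_pos: [0.5662, 0.221, 0.0519]
tool_rot: [0.074, 0.703, -0.074, 0.704]
force: [1.0, 0.3, 5.6]
finger_gap: 0.303
```

View pics/w3.png

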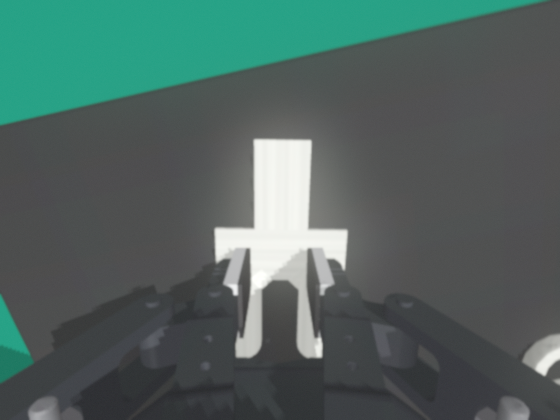

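```bash
python3 -m crank '[[0.026,-0.0001,-0.001,-0.005,-0.02],[0.026,0,-0.001,-0.005,-0.02],[0.026,0,-0.0008,-0.005,-0.02]]'
```

```text
t: 6.3
tcp_pos: [0.5506, 0.221, 0.0519]
tool_rot: [0.053, 0.705, -0.052, 0.706]
force: [1.3, -0.4, 6.0]
finger_gap: 0.3
```

```bash
python3 -m crank '[[0.026,0,-0.0007,-0.005,-0.02],[0.026,0,-0.0006,-0.005,-0.02],[0.026,0,-0.0005,-0.005,-0.02]]'
```

```text
t: 6.6
tcp_pos: [0.5354, 0.2212, 0.0519]
tool_rot: [0.032, 0.706, -0.031, 0.707]
force: [1.6, -0.4, 6.4]
finger_gap: 0.303
```

```bash
python3 -m crank '[[0.026,0,-0.0003,-0.005,-0.02],[0.026,0,-0.0003,-0.005,-0.02],[0.026,0,-0.0002,-0.005,-0.02]]';python3 - <<'E'
from go import *
from station import manip,snapshot
s=manip.sense()
plan(s,[0.501,0.222,0.0519],0)
E
```

```text
t: 6.9
tcp_pos: [0.5204, 0.2215, 0.0519]
tool_rot: [0.01, 0.707, -0.01, 0.707]
force: [1.0, 0.7, 5.8]
finger_gap: 0.31
t 6.9 tcp [0.5204 0.2215 0.0519] F [1.   0.72 5.78] gap 26.4 toolz heading -1.65 down err 0.07
shift tool x,y,z [-0.     -0.     -0.0194] turn about world z 0.0288  => about tool x -0.0288
q [ 0.205  0.712  1.716 -0.     0.712 -1.337]
```

```bash
python3 -m crank '[[0.026,-0.0001,-0.0001,-0.005,-0.02],[0.026,0,0,-0.005,-0.008],[0.026,0,0,-0.004,0],[0.026,0,0,0,0]]';python3 - <<'E'
from go import *
from station import manip,snapshot
import pickle
s=manip.sense(); d=snapshot("wrist"); pickle.dump((s,d),open("pics/w4.pkl","wb")); cv2.imwrite("pics/w4.png",d["image"])
plan(s,[0.501,0.222,0.0519],0)
for n in ("top","scene"):
    d=snapshot(n);cv2.imwrite(f"pics/{n}4.png",d["image"]);pickle.dump((s,d),open(f"pics/{n}4.pkl","wb"))
E
```

```text
t: 7.3
tcp_pos: [0.5054, 0.2216, 0.0519]
tool_rot: [0.001, 0.707, -0.001, 0.707]
force: [-1.2, 0.8, 6.7]
finger_gap: 0.304
t 7.3 tcp [0.5054 0.2216 0.0519] F [-1.2   0.84  6.7 ] gap 25.9 toolz heading -0.1 down err 0.05
shift tool x,y,z [ 0.      0.0004 -0.0044] turn about world z 0.0017  => about tool x -0.0017
q [ 0.211  0.702  1.75   0.     0.691 -1.359]
```

View pics/w4.png

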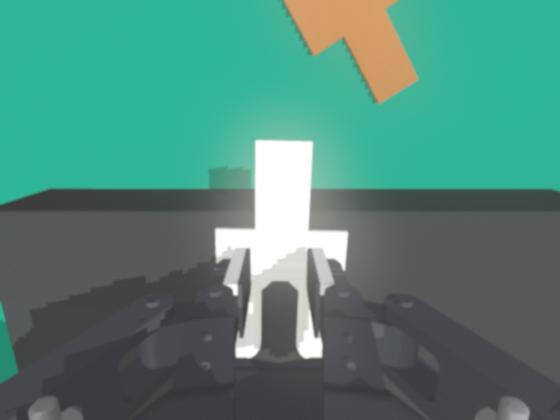

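View pics/scene4.png

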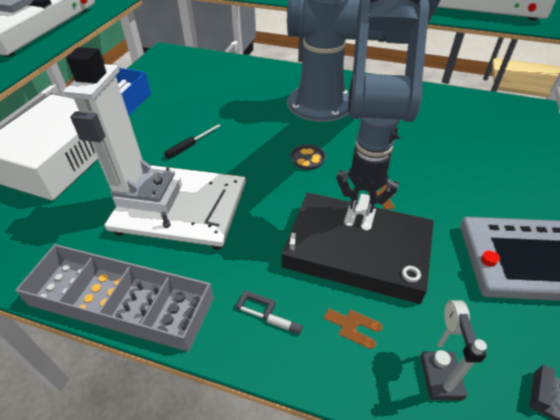

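```bash
python3 -m crank '[[0.026,-0.0001,0,-0.003,0],[0.026,0,0,-0.002,0],[0.026,0,0,0,0],[0.026,0,0,0,0]]';python3 - <<'E'
from go import *
from station import manip,snapshot
import pickle
s=manip.sense(); d=snapshot("wrist"); pickle.dump((s,d),open("pics/w5.pkl","wb")); cv2.imwrite("pics/w5.png",cv2.resize(d["image"][120:270,180:380],None,fx=4,fy=4))
plan(s,[0.501,0.222,0.0519],0)
im=d["image"].astype(int)
print(im[130:240,283].min(1))
print(im[170:240,170].max(1))
E
```

```text
t: 7.85
tcp_pos: [0.5008, 0.2216, 0.0519]
tool_rot: [0.001, 0.707, -0.001, 0.707]
force: [0.3, 0.0, 5.4]
finger_gap: 0.303
t 7.85 tcp [0.5008 0.2216 0.0519] F [0.32 0.03 5.41] gap 25.9 toolz heading -0.12 down err 0.03
shift tool x,y,z [0.     0.0004 0.0002] turn about world z 0.0021  => about tool x -0.0021
q [ 0.212  0.698  1.761  0.     0.683 -1.357]
[101 102 105 104 106 107 108 108 113 136 186 229 250 255 255 255 255 255
 255 255 255 255 255 255 255 255 255 255 255 255 255 255 255 255 255 255
 255 255 255 255 255 255 255 255 255 255 255 255 255 255 255 255 255 255
 255 255 255 255 255 255 255 255 255 255 255 255 255 255 255 255 255 255
 255 255 255 255 255 255 255 255 255 255 255 255 255 255 255 255 255 255
 255 255 255 255 255 255 255 255 255 255 255 255 255 255 255 255 255 255
 255 255]
[181 181 180 181 181 181 181 181 180 180 181 180 180 180 181 181 180 181
 180 180 180 180 181 180 175 161 128  93  75  73  72  71  70  72  72  70
  72  72  70  69  70  70  71  70  70  68  69  68  70  73  80  86  88  92
  92  93  92  91  92  92  92  91  92  92  92  91  90  92  92  90]
```

View pics/w5.png

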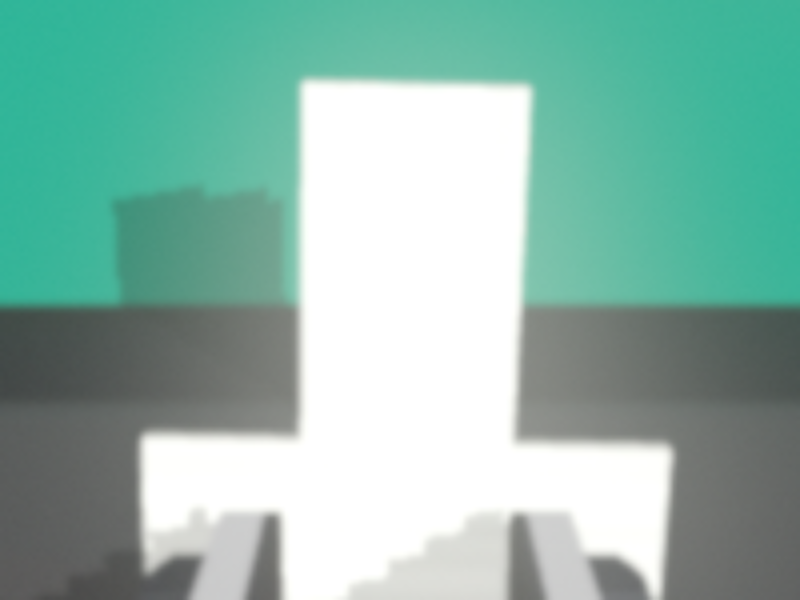

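```bash
python3 - <<'E'
from go import *
import pickle
s,d=pickle.load(open("pics/w5.pkl","rb"))
# crop px/4 + (180,120)
f=lambda x,y:(x/4+180-.375,y/4+120-.375)
for nm,p,z in [("tab L",(302,82),.052),("tab R",(532,86),.052),("sh L",(300,436),.052),("sh R",(514,441),.052),("body L",(141,434),.052),("body R",(672,447),.052)]:
    print(nm,onz(d,*f(*p),z,s).round(4))
print("edge",onz(d,170,219.5,.05,s).round(4),onz(d,400,219.5,.05,s).round(4),"depth tab",depthpt(d,283,150,s),depthpt(d,283,190,s))
E
```

```text
tab L [0.4419 0.2117 0.052 ]
tab R [0.4423 0.2357 0.052 ]
sh L [0.481  0.2106 0.052 ]
sh R [0.4816 0.2347 0.052 ]
body L [0.4807 0.1928 0.052 ]
body R [0.4824 0.2525 0.052 ]
edge [0.4772 0.1723 0.05  ] [0.4775 0.2764 0.05  ] depth tab [0.44598819 0.22333101 0.05189051] [0.4635722  0.22338609 0.05046071]
```

```bash
python3 -m crank '[[0.026,-0.0005,0,0,0],[0.026,-0.001,0,0,0],[0.026,-0.003,0,0,0],[0.026,-0.01,0,0,0],[0.026,-0.025,0,0,0]]'; python3 -m crank '[[0.045,-0.02,0,0,0],[0.045,0,0.0015,-0.025,0.025],[0.045,0,0,-0.02,0],[0.045,0,0,0,0],[0.045,0,0,0,0]]';python3 - <<'E'
from go import *
from station import manip,snapshot
import pickle
s=manip.sense(); d=snapshot("wrist"); pickle.dump((s,d),open("pics/w6.pkl","wb")); cv2.imwrite("pics/w6.png",d["image"])
plan(s,[0.455,0.223,0.037],np.radians(-1.5))
E
```

```text
t: 8.4
tcp_pos: [0.4996, 0.2211, 0.0902]
tool_rot: [0.001, 0.709, -0.001, 0.705]
force: [0.5, 0.5, -0.4]
finger_gap: 0.305
t: 8.9
tcp_pos: [0.4571, 0.2238, 0.1118]
tool_rot: [0.01, 0.706, -0.01, 0.708]
force: [0.9, 0.4, 0.3]
finger_gap: 0.529
t 8.9 tcp [0.4571 0.2238 0.1118] F [0.94 0.36 0.29] gap 45.2 toolz heading -1.57 down err 0.1
shift tool x,y,z [ 0.0748 -0.0009 -0.0022] turn about world z 0.0011  => about tool x -0.0011
q [ 0.236  0.56   1.83  -0.     0.75  -1.308]
```

View pics/w6.png

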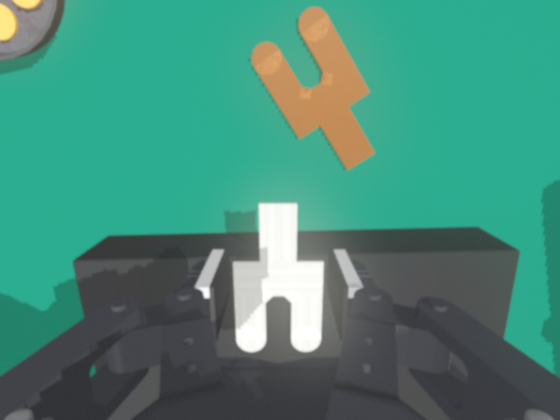

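```bash
python3 - <<'E'
from go import *
import pickle
s,d=pickle.load(open("pics/w6.pkl","rb"))
for p in [(259.5,203),(297.5,204),(261,262),(297,262)]: print(onz(d,*p,.052,s).round(4))
print(onz(d,200,252,.05,s))
E
python3 -m crank '[[0.045,0.02,-0.001,-0.002,0],[0.045,0.025,0,0,0],[0.045,0.015,0,0,0],[0.045,0.005,0,0,0],[0.045,0,0,0,0]]'
python3 - <<'E'
from go import *
from station import manip,snapshot
import pickle
s=manip.sense(); d=snapshot("wrist"); pickle.dump((s,d),open("pics/w7.pkl","wb")); cv2.imwrite("pics/w7.png",d["image"])
plan(s,[0.455,0.223,0.037],np.radians(-1.5))
E
```

```text
[0.4411 0.2122 0.052 ]
[0.4424 0.236  0.052 ]
[0.4813 0.2115 0.052 ]
[0.482  0.2352 0.052 ]
[0.47399177 0.17144751 0.05      ]
t: 9.45
tcp_pos: [0.4552, 0.2226, 0.0455]
tool_rot: [0.01, 0.707, -0.01, 0.707]
force: [0.8, -0.7, 0.5]
finger_gap: 0.528
t 9.45 tcp [0.4552 0.2226 0.0455] F [ 0.77 -0.75  0.48] gap 45.1 toolz heading -1.62 down err 0.02
shift tool x,y,z [ 0.0085  0.0004 -0.0002] turn about world z 0.002  => about tool x -0.002
q [ 0.234  0.681  1.867 -0.     0.593 -1.309]
```

View pics/w7.png

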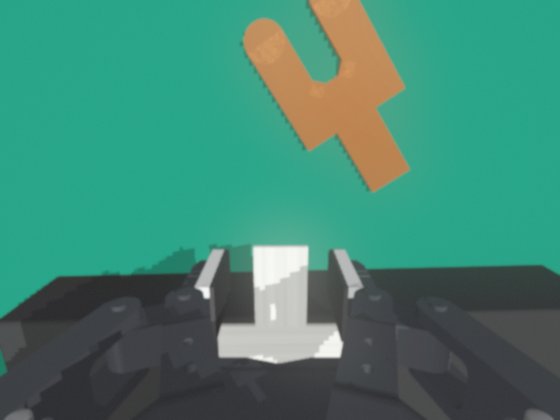

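```bash
python3 -m crank '[[0.045,0.006,0,0,0],[0.045,0.004,0,0,0],[0.045,0,0,0,0]]'; python3 -m crank '[[0.03,0,0,0,0],[0.022,0,0,0,0],[0.016,0,0,0,0],[0.016,0,0,0,0],[0.016,0,0,0,0]]' 40
python3 - <<'E'
from go import *
from station import manip,snapshot
import pickle
s=manip.sense(); d=snapshot("wrist"); pickle.dump((s,d),open("pics/w8.pkl","wb")); cv2.imwrite("pics/w8.png",d["image"])
plan(s,[0.455,0.223,0.037],np.radians(-1.5))
E
```

```text
t: 9.8
tcp_pos: [0.4544, 0.2227, 0.0361]
tool_rot: [0.01, 0.707, -0.01, 0.707]
force: [-0.3, 0.4, 0.0]
finger_gap: 0.529
t: 10.3
tcp_pos: [0.4546, 0.2227, 0.0364]
tool_rot: [0.01, 0.707, -0.01, 0.707]
force: [-1.1, 0.1, 1.2]
finger_gap: 0.262
t 10.3 tcp [0.4546 0.2227 0.0364] F [-1.14  0.1   1.17] gap 22.4 toolz heading -1.59 down err 0.02
shift tool x,y,z [-0.0006  0.0003  0.0004] turn about world z 0.0016  => about tool x -0.0016
q [ 0.235  0.699  1.872 -0.     0.57  -1.308]
```

View pics/w8.png

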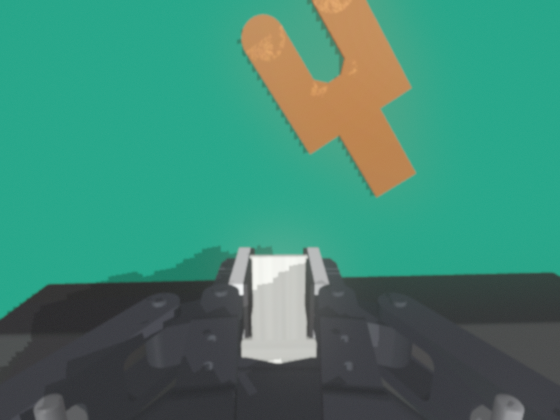

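```bash
python3 -m crank '[[0.016,-0.001,0,0,0],[0.016,-0.002,0,0,0],[0.016,-0.005,0,0,0],[0.016,-0.01,0,0,0],[0.016,-0.02,0,0,0]]'; python3 -m crank '[[0.016,-0.025,0,0,0],[0.016,-0.03,0,0,0],[0.016,-0.01,0,0,0],[0.016,0,0,0,0],[0.016,0,0,0,0]]'
python3 - <<'E'
from go import *
from station import manip,snapshot
import pickle
s=manip.sense(); d=snapshot("wrist"); pickle.dump((s,d),open("pics/w9.pkl","wb")); cv2.imwrite("pics/w9.png",d["image"])
plan(s,[0.455,0.223,0.14],np.radians(-1.5))
for n in ("top","scene"):
    d=snapshot(n);cv2.imwrite(f"pics/{n}9.png",d["image"]);pickle.dump((s,d),open(f"pics/{n}9.pkl","wb"))
E
```

```text
t: 10.85
tcp_pos: [0.4535, 0.2224, 0.0742]
tool_rot: [0.01, 0.708, -0.01, 0.706]
force: [0.4, 0.4, -0.3]
finger_gap: 0.256
t: 11.35
tcp_pos: [0.4539, 0.2225, 0.1389]
tool_rot: [0.01, 0.707, -0.01, 0.707]
force: [-0.3, -0.2, -1.0]
finger_gap: 0.259
t 11.35 tcp [0.4539 0.2225 0.1389] F [-0.29 -0.16 -1.02] gap 22.1 toolz heading -1.59 down err 0.04
shift tool x,y,z [-0.0011  0.0005  0.0011] turn about world z 0.0017  => about tool x -0.0017
q [ 0.234  0.51   1.818 -0.     0.815 -1.308]
```

View pics/w9.png

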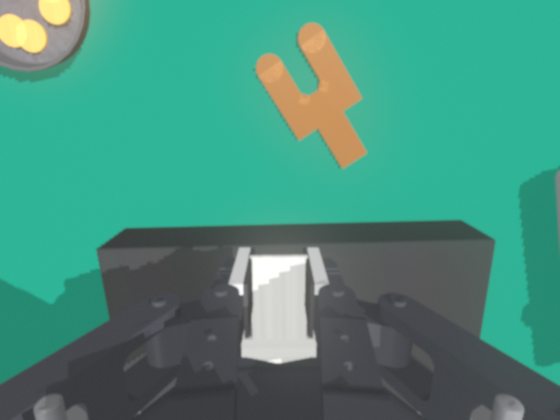

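View pics/scene9.png

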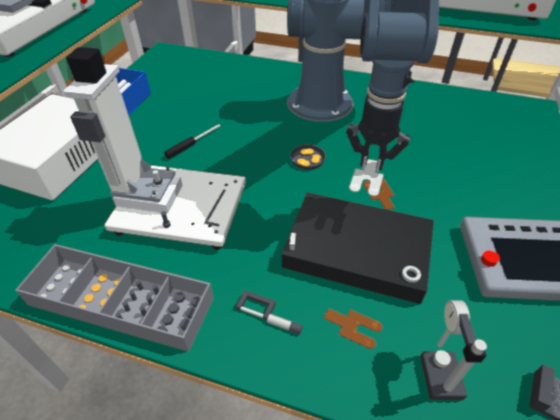

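```bash
python3 - <<'E'
from go import *
t=dict(np.load("pics/top0.npz"));s=dict(np.load("pics/scene0.npz"))
cv2.imwrite("pics/tz.png",cv2.resize(t["image"][170:245,360:440],None,fx=8,fy=8,interpolation=cv2.INTER_CUBIC))
cv2.imwrite("pics/sz.png",cv2.resize(s["image"][155:245,100:250],None,fx=5.3,fy=5.3,interpolation=cv2.INTER_CUBIC))
cv2.imwrite("pics/tz2.png",cv2.resize(t["image"][155:270,300:445],None,fx=5,fy=5,interpolation=cv2.INTER_CUBIC))
E
```

```text
(no output)
```

View pics/tz.png

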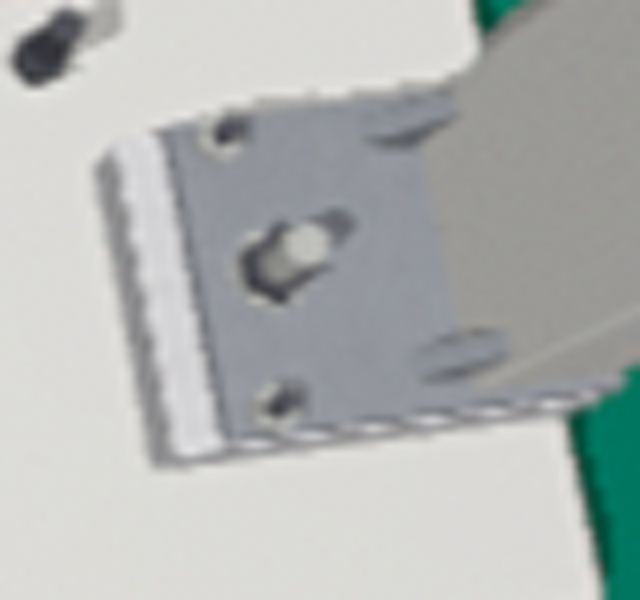

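View pics/sz.png

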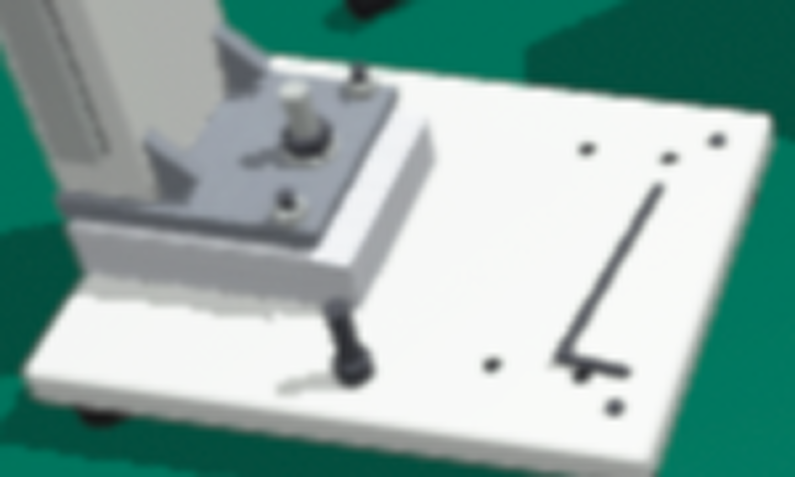

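View pics/tz2.png

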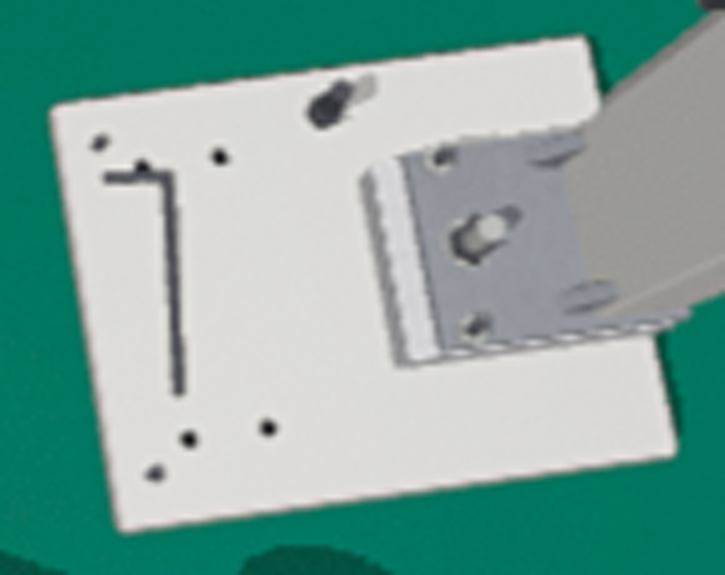

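```bash
cat > basem.py <<'E'
from go import *
t=dict(np.load("pics/top0.npz"));s=dict(np.load("pics/scene0.npz"))
tz=lambda p:(360+p[0]/8-.44,170+p[1]/8-.44); tz2=lambda p:(300+p[0]/5-.4,155+p[1]/5-.4); sz=lambda p:(100+p[0]/5.3-.4,155+p[1]/5.3-.4)
F={"studtip":(tz((307,243)),sz((296,90))),"foot+x":(tz((163,132)),sz((314,243))),"foot-x":(tz((226,437)),sz((398,92))),
"pad+x":(tz((118,143)),sz((352,268))),"pad-x":(tz((176,457)),sz((431,124))),
"deck++":(tz2((50,107)),sz((655,466))),"deck-+":(tz2((120,532)),sz((772,118))),"deck+-":(tz2((587,37)),sz((27,376)))}
# base coords expected
E={"studtip":(0,-.040,.122),"foot+x":(.049,-.018,.0865),"foot-x":(-.049,-.018,.0865),"pad+x":(.05,-.007,.07),"pad-x":(-.05,-.007,.07),"deck++":(.11,.14,.04),"deck-+":(-.11,.14,.04),"deck+-":(.11,-.14,.04)}
P=[];Q=[]
for k,(a,b) in F.items():
    p,e=tri([ray(t,*a),ray(s,*b)]);P.append(p);Q.append(E[k])
    print(k,p.round(4),"miss",np.round(e[0]*2,4),"top@z",onz(t,*a,E[k][2])[:2].round(4),"scene@z",onz(s,*b,E[k][2])[:2].round(4))
def fit(P,Q):
    P=np.array(P)[:,:2];Q=np.array(Q)[:,:2];a=P-P.mean(0);b=Q-Q.mean(0)
    th=np.arctan2((b[:,0]*a[:,1]-b[:,1]*a[:,0]).sum(),(a*b).sum()); c,n=np.cos(th),np.sin(th);M=np.array([[c,-n],[n,c]])
    o=P.mean(0)-M@Q.mean(0); return th,o,(P-(Q@M.T+o))
for nm,PP in(("tri",P),("top",[onz(t,*F[k][0],E[k][2]) for k in F]),("scene",[onz(s,*F[k][1],E[k][2]) for k in F])):
    th,o,r=fit(PP,Q); M=np.array([[np.cos(th),-np.sin(th)],[np.sin(th),np.cos(th)]])
    print(nm,"yaw",np.degrees(th),"origin",o.round(4),"stud",(o+M@[0,-.04]).round(4),"rms",np.sqrt((r**2).sum(1)).round(4))
E
python3 basem.py
```

```text
studtip [ 0.5931 -0.2465  0.1215] miss 0.0031 top@z [ 0.5937 -0.2479] scene@z [ 0.5937 -0.2443]
foot+x [ 0.6387 -0.2211  0.0786] miss 0.0002 top@z [ 0.6366 -0.2188] scene@z [ 0.6453 -0.2153]
foot-x [ 0.5431 -0.2319  0.0826] miss 0.0026 top@z [ 0.5429 -0.232 ] scene@z [ 0.5469 -0.2276]
pad+x [ 0.6376 -0.2084  0.0666] miss 0.0043 top@z [ 0.6376 -0.2096] scene@z [ 0.6403 -0.2037]
pad-x [ 0.5399 -0.2215  0.0633] miss 0.0042 top@z [ 0.5396 -0.2216] scene@z [ 0.5463 -0.2145]
deck++ [ 0.6771 -0.0523  0.035 ] miss 0.0041 top@z [ 0.6763 -0.0538] scene@z [ 0.6804 -0.0481]
deck-+ [ 0.4599 -0.0831  0.0357] miss 0.0014 top@z [ 0.4598 -0.0832] scene@z [ 0.4642 -0.0804]
deck+- [ 0.7138 -0.3318  0.036 ] miss 0.0044 top@z [ 0.7135 -0.3325] scene@z [ 0.7164 -0.3259]
tri yaw 7.653703367964902 origin [ 0.5876 -0.2076] stud [ 0.5929 -0.2473] rms [0.0008 0.0021 0.0016 0.0007 0.001  0.0021 0.0004 0.0015]
top yaw 7.628699420909638 origin [ 0.5872 -0.2079] stud [ 0.5925 -0.2476] rms [0.0012 0.0016 0.0019 0.0014 0.001  0.0015 0.0006 0.0014]
scene yaw 7.71309096127997 origin [ 0.5914 -0.203 ] stud [ 0.5968 -0.2427] rms [0.0035 0.0031 0.0017 0.0017 0.0041 0.0018 0.0015 0.003 ]
```

```bash
python3 -m crank '[[0.016,-0.02,0,0,0],[0.016,-0.04,0,0,0],[0.016,-0.02,-0.02,0.013,0],[0.016,0,-0.0386,0.0257,0],[0.016,0,-0.0386,0.0257,0]]'; python3 -m crank '[[0.016,0,-0.0386,0.0257,0],[0.016,0,-0.0386,0.0257,0],[0.016,0,-0.0386,0.0257,0],[0.016,0,-0.0386,0.0257,0],[0.016,0,-0.0386,0.0257,0]]';python3 -m crank '[[0.016,0,-0.0386,0.0257,0],[0.016,0,-0.0386,0.0257,0],[0.016,0,-0.02,0.0127,0],[0.016,0,0,0,0],[0.016,0,0,0,0]]'
python3 - <<'E'
from go import *
from station import manip,snapshot
import pickle
s=manip.sense(); d=snapshot("wrist"); pickle.dump((s,d),open("pics/w10.pkl","wb")); cv2.imwrite("pics/w10.png",d["image"])
plan(s,[0.6,-.1,0.14],np.radians(-82.35))
E
```

```text
t: 12.0
tcp_pos: [0.5165, 0.1233, 0.2192]
tool_rot: [0.009, 0.707, -0.009, 0.707]
force: [-0.4, 0.7, -1.3]
finger_gap: 0.258
t: 12.5
tcp_pos: [0.6393, -0.0744, 0.2174]
tool_rot: [0.01, 0.708, -0.01, 0.706]
force: [0.9, 0.2, 0.0]
finger_gap: 0.257
t: 13.0
tcp_pos: [0.6996, -0.1716, 0.217]
tool_rot: [0.011, 0.708, -0.009, 0.706]
force: [-0.2, -0.4, -1.3]
finger_gap: 0.262
t 13.0 tcp [ 0.6996 -0.1716  0.217 ] F [-0.23 -0.43 -1.28] gap 22.4 toolz heading -1.65 down err 0.24
shift tool x,y,z [ 0.0775  0.0686 -0.1013] turn about world z -1.4085  => about tool x 1.4085
q [-3.950e-01  6.770e-01  1.176e+00  1.000e-03  1.293e+00 -1.938e+00]
```

View pics/w10.png

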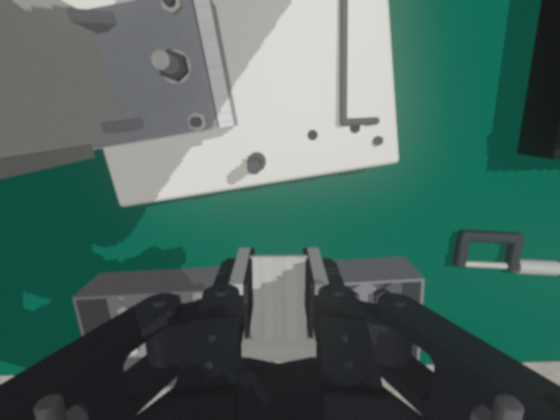

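```bash
python3 - <<'E'
import pickle,cv2
s,d=pickle.load(open("pics/w10.pkl","rb"))
cv2.imwrite("pics/w10z.png",cv2.resize(d["image"][0:150,90:250],None,fx=4,fy=4,interpolation=cv2.INTER_CUBIC))
E
```

```text
(no output)
```

View pics/w10z.png

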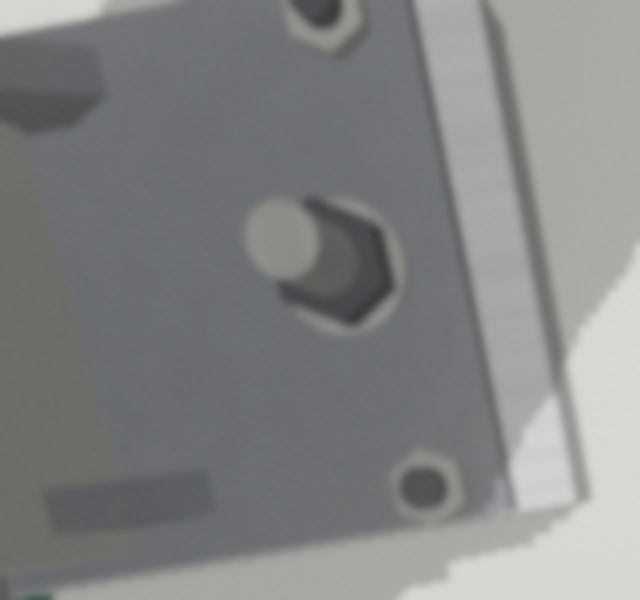

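```bash
python3 - <<'E'
from go import *
import pickle
s,d=pickle.load(open("pics/w10.pkl","rb"))
z=lambda p:(90+p[0]/4-.375,p[1]/4-.375)
th=np.radians(7.65);M=np.array([[np.cos(th),-np.sin(th)],[np.sin(th),np.cos(th)]])
for nm,p,b in [("studtip",z((281,239)),(0,-.04,.122)),("washer",z((345,266)),(0,-.04,.087)),("foot+x",z((511,513)),(.049,-.018,.0865)),("pad+x",z((580,500)),(.05,-.007,.07)),("deck++",(398.5,159.5),(.11,.14,.04)),("deck+-",(121.5,206.5),(.11,-.14,.04))]:
    w=onz(d,*p,b[2],s)[:2]; o=w-M@np.array(b[:2]); print(nm,w.round(4),"origin",o.round(4),"stud",(o+M@[0,-.04]).round(4))
# line headings for pad front edge & foot front edge
for a,b,h in [((415,0),(511,513),.0865),((482,0),(575,497),.07)]:
    v=onz(d,*z(b),h,s)-onz(d,*z(a),h,s); print("x-axis heading",np.degrees(np.arctan2(v[1],v[0])))
v=onz(d,398.5,159.5,.04,s)-onz(d,121.5,206.5,.04,s);print(np.degrees(np.arctan2(v[1],v[0]))-90)
E
```

```text
studtip [ 0.5931 -0.2465] origin [ 0.5878 -0.2068] stud [ 0.5931 -0.2465]
washer [ 0.5926 -0.2462] origin [ 0.5873 -0.2066] stud [ 0.5926 -0.2462]
foot+x [ 0.639  -0.2184] origin [ 0.588  -0.2071] stud [ 0.5933 -0.2467]
pad+x [ 0.6372 -0.2066] origin [ 0.5867 -0.2063] stud [ 0.5921 -0.246 ]
deck++ [ 0.6747 -0.0557] origin [ 0.5844 -0.2091] stud [ 0.5897 -0.2488]
deck+- [ 0.7134 -0.3275] origin [ 0.5858 -0.2033] stud [ 0.5911 -0.243 ]
x-axis heading 6.524131530179549
x-axis heading 7.27494108291673
8.100727592951259
```

```bash
python3 -m crank '[[0.016,0,0.02,-0.042,0],[0.016,0,0.02,-0.042,0],[0.016,0,0.02,-0.042,0.1],[0.016,0,0,0,0.14],[0.016,0,0,0,0.14]]'; python3 -m crank '[[0.016,0,0,0,0.14],[0.016,0,0,0,0.14],[0.016,0,0,0,0.14],[0.016,0,0,0,0.14],[0.016,0,0,0,0.14]]';python3 -m crank '[[0.016,0,0,0,0.14],[0.016,0,0,0,0.14],[0.016,0,0,0,0.05],[0.016,0,0,0,0],[0.016,0,0,0,0]]'
python3 - <<'E'
from go import *
from station import manip,snapshot
s=manip.sense()
plan(s,[0.5743,-.1073,0.09],np.radians(-82.35))
E
```

```text
t: 13.55
tcp_pos: [0.5731, -0.105, 0.2191]
tool_rot: [0.144, 0.693, -0.144, 0.691]
force: [1.4, -0.8, -0.7]
finger_gap: 0.258
t: 14.05
tcp_pos: [0.5752, -0.1062, 0.2192]
tool_rot: [0.373, 0.601, -0.373, 0.6]
force: [0.5, -0.3, -1.0]
finger_gap: 0.259
t: 14.55
tcp_pos: [0.5757, -0.1069, 0.2193]
tool_rot: [0.465, 0.533, -0.465, 0.533]
force: [0.0, 1.3, -0.7]
finger_gap: 0.258
t 14.55 tcp [ 0.5757 -0.1069  0.2193] F [ 0.02  1.35 -0.74] gap 22.0 toolz heading -82.23 down err 0.04
shift tool x,y,z [ 0.1293 -0.0014  0.0002] turn about world z -0.0021  => about tool x 0.0021
q [-0.374  0.489  1.547  0.     1.107 -0.51 ]
```

```bash
python3 -m crank '[[0.016,0.04,-0.0014,0,0.002],[0.016,0.045,0,0,0],[0.016,0.03,0,0,0],[0.016,0.012,0,0,0],[0.016,0,0,0,0]]';python3 -m crank '[[0.016,0,0,0,0],[0.016,0,0,0,0]]'
python3 - <<'E'
from go import *
from station import manip,snapshot
import pickle
s=manip.sense()
plan(s,[0.5743,-.1073,0.065],np.radians(-82.35))
for n in ("top","scene","wrist"):
    d=snapshot(n);pickle.dump((s,d),open(f"pics/{n}11.pkl","wb"))
    im=d["image"]
    if n=="scene": im=cv2.resize(im[120:260,90:290],None,fx=4,fy=4,interpolation=cv2.INTER_CUBIC)
    if n=="top": im=cv2.resize(im[130:270,300:460],None,fx=4,fy=4,interpolation=cv2.INTER_CUBIC)
    cv2.imwrite(f"pics/{n}11.png",im)
E
```

```text
t: 15.05
tcp_pos: [0.5738, -0.1078, 0.0907]
tool_rot: [0.466, 0.533, -0.466, 0.531]
force: [0.1, -0.0, -0.0]
finger_gap: 0.258
t: 15.25
tcp_pos: [0.5763, -0.1089, 0.0941]
tool_rot: [0.467, 0.53, -0.466, 0.533]
force: [-0.4, -0.1, -0.4]
finger_gap: 0.263
t 15.25 tcp [ 0.5763 -0.1089  0.0941] F [-0.39 -0.07 -0.41] gap 22.5 toolz heading -82.47 down err 0.23
shift tool x,y,z [ 0.0291 -0.0019 -0.0019] turn about world z 0.0022  => about tool x -0.0022
q [-0.377  0.661  1.646 -0.     0.831 -0.508]
```

View pics/scene11.png

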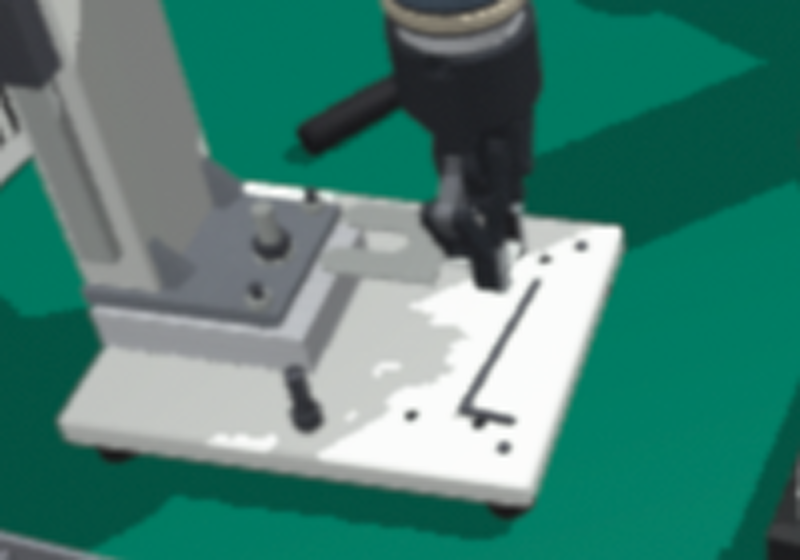

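View pics/top11.png

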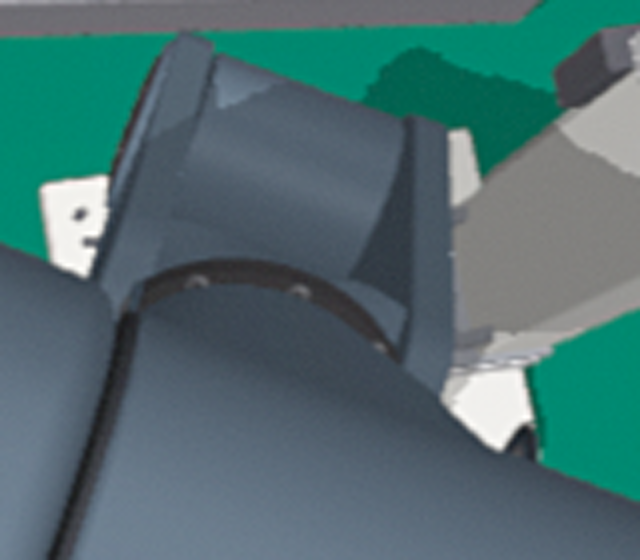

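View pics/wrist11.png

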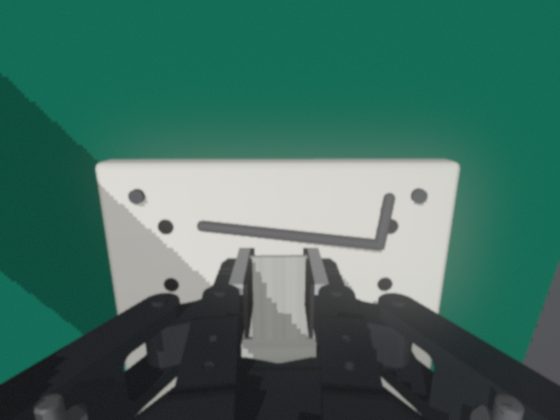

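```bash
python3 -m crank '[[0.016,0.01,-0.001,0,-0.002],[0.016,0.01,-0.001,0,0],[0.016,0.006,0,-0.001,0],[0.016,0.003,0,0,0],[0.016,0,0,0,0]]'; python3 -m crank '[[0.016,0,0,0,0],[0.016,0,0,0,0]]'
python3 - <<'E'
from go import *
from station import manip,snapshot
s=manip.sense()
plan(s,[0.5743,-.1073,0.062],np.radians(-82.35))
E
```

```text
t: 15.9
tcp_pos: [0.5723, -0.1074, 0.0622]
tool_rot: [0.465, 0.533, -0.466, 0.532]
force: [0.0, 0.2, 0.2]
finger_gap: 0.259
t: 16.1
tcp_pos: [0.5731, -0.1078, 0.0634]
tool_rot: [0.466, 0.532, -0.466, 0.532]
force: [0.6, -0.4, -0.9]
finger_gap: 0.263
t 16.1 tcp [ 0.5731 -0.1078  0.0634] F [ 0.61 -0.4  -0.87] gap 22.5 toolz heading -82.38 down err 0.03
shift tool x,y,z [ 0.0014  0.0013 -0.0003] turn about world z 0.0005  => about tool x -0.0005
q [-0.377  0.707  1.666 -0.     0.768 -0.51 ]
```

```bash
python3 -m crank '[[0.016,0,0.001,0.005,0],[0.016,0,0.0003,0.005,0],[0.016,0.001,0,0.0035,0],[0.016,0.001,0,0,0],[0.016,0,0,0,0]]'; python3 -m crank '[[0.016,0,0,0,0],[0.016,0,0,0,0]]'
python3 - <<'E'
from go import *
from station import manip,snapshot
s=manip.sense()
plan(s,[0.5762,-.1212,0.060],np.radians(-82.35))
d=snapshot("scene");im=d["image"];cv2.imwrite("pics/s12.png",cv2.resize(im[150:230,110:230],None,fx=6,fy=6,interpolation=cv2.INTER_CUBIC))
E
```

```text
t: 16.6
tcp_pos: [0.5756, -0.1211, 0.061]
tool_rot: [0.466, 0.532, -0.466, 0.532]
force: [0.3, 0.5, -1.6]
finger_gap: 0.263
t: 16.8
tcp_pos: [0.5758, -0.1208, 0.0612]
tool_rot: [0.466, 0.532, -0.466, 0.532]
force: [0.5, 0.2, -0.2]
finger_gap: 0.262
t 16.8 tcp [ 0.5758 -0.1208  0.0612] F [ 0.48  0.23 -0.25] gap 22.3 toolz heading -82.37 down err 0.01
shift tool x,y,z [0.0012 0.0004 0.0005] turn about world z 0.0004  => about tool x -0.0004
q [-0.397  0.716  1.653  0.     0.773 -0.53 ]
```

View pics/s12.png

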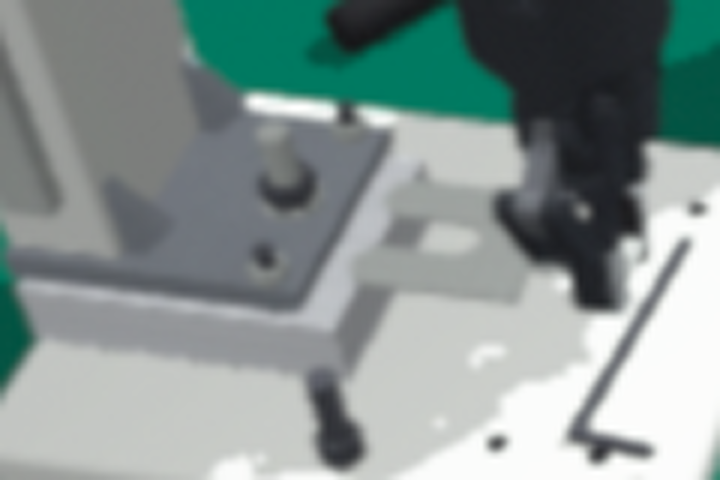

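```bash
python3 -m crank '[[0.016,0.0005,0.0004,0,0],[0.016,0.0005,0,0,0],[0.016,0.0005,0,0,0],[0.016,0.0005,0,0,0],[0.016,0.0005,0,0,0]]'; python3 -m crank '[[0.016,0.0003,0,0,0],[0.016,0.0003,0,0,0],[0.016,0.0003,0,0,0]]'
```

```text
t: 17.35
tcp_pos: [0.5762, -0.1208, 0.0587]
tool_rot: [0.466, 0.532, -0.466, 0.532]
force: [-0.5, 0.5, -0.2]
finger_gap: 0.259
t: 17.65
tcp_pos: [0.5763, -0.1209, 0.0578]
tool_rot: [0.466, 0.532, -0.466, 0.532]
force: [0.1, 0.1, -0.8]
finger_gap: 0.259
```

```bash
python3 -m crank '[[0.016,0.0003,0,0,0],[0.016,0.0003,0,0,0],[0.016,0,0,0,0]]'
```

```text
t: 17.95
tcp_pos: [0.5763, -0.1209, 0.0572]
tool_rot: [0.466, 0.532, -0.466, 0.532]
force: [0.2, 0.2, -0.2]
finger_gap: 0.263
```

```bash
python3 -m crank '[[0.016,0.0003,0,0,0],[0.016,0.0003,0,0,0],[0.016,0,0,0,0]]'
```

```text
t: 18.25
tcp_pos: [0.5763, -0.1209, 0.0566]
tool_rot: [0.466, 0.532, -0.466, 0.532]
force: [-0.4, -0.0, -0.5]
finger_gap: 0.259
```

```bash
python3 -m crank '[[0.016,0.0003,0,0,0],[0.016,0,0,0,0]]'; python3 -m crank '[[0.016,0.0003,0,0,0],[0.016,0,0,0,0]]'
```

```text
t: 18.45
tcp_pos: [0.5763, -0.1209, 0.0563]
tool_rot: [0.466, 0.532, -0.466, 0.532]
force: [1.1, -1.1, -0.0]
finger_gap: 0.258
t: 18.65
tcp_pos: [0.5763, -0.1209, 0.056]
tool_rot: [0.466, 0.532, -0.466, 0.532]
force: [-0.7, 0.9, -0.2]
finger_gap: 0.261
```

```bash
python3 -m crank '[[0.016,0.0003,0,0,0],[0.016,0,0,0,0]]'; python3 -c "
from station import manip
print(manip.sense()['ft_torque'])"
```

```text
t: 18.85
tcp_pos: [0.5763, -0.1209, 0.0557]
tool_rot: [0.466, 0.532, -0.466, 0.532]
force: [-0.3, 0.3, -0.0]
finger_gap: 0.259
[-0.03128464  0.01002349  0.02055119]
```

```bash
python3 -m crank '[[0.016,0.0003,0,0,0],[0.016,0,0,0,0]]'; python3 -c "
from station import manip
print(manip.sense()['ft_torque'])"; python3 -m crank '[[0.016,0.0003,0,0,0],[0.016,0,0,0,0]]'; python3 -c "
from station import manip
print(manip.sense()['ft_torque'])"
```

```text
t: 19.05
tcp_pos: [0.5763, -0.1209, 0.0554]
tool_rot: [0.466, 0.532, -0.466, 0.532]
force: [-0.7, 0.0, -0.5]
finger_gap: 0.259
[-0.07455979  0.04650318 -0.0069102 ]
t: 19.25
tcp_pos: [0.5763, -0.1208, 0.0551]
tool_rot: [0.466, 0.532, -0.466, 0.532]
force: [0.1, -0.0, 0.6]
finger_gap: 0.262
[-0.04715569 -0.01047332 -0.03804871]
```

```bash
python3 - <<'E'
from go import *
from station import manip,snapshot
d=snapshot("scene");im=d["image"];cv2.imwrite("pics/s13.png",cv2.resize(im[150:230,110:230],None,fx=6,fy=6,interpolation=cv2.INTER_CUBIC))
E
python3 -m crank '[[0.016,0.0002,0,0,0],[0.016,0,0,0,0]]'; python3 -c "
from station import manip
print(manip.sense()['ft_torque'])"
```

```text
t: 19.5
tcp_pos: [0.5763, -0.1209, 0.0549]
tool_rot: [0.466, 0.532, -0.466, 0.532]
force: [0.2, 0.9, 0.8]
finger_gap: 0.26
[-0.07235723 -0.00905044  0.03566777]
```

View pics/s13.png

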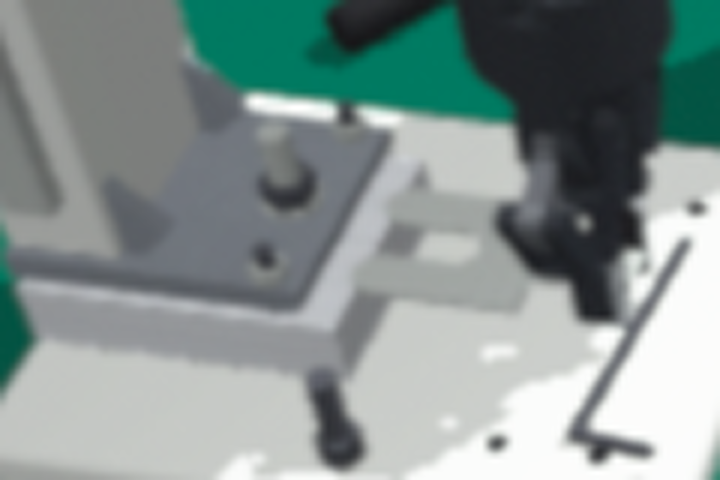

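```bash
python3 -m crank '[[0.016,-0.001,0,0,0],[0.016,-0.0006,0,0,0],[0.016,0,0,0.002,0],[0.016,0,0,0.003,0],[0.016,0,0,0.003,0]]'; python3 -c "
from station import manip
print(manip.sense()['ft_torque'])"
```

```text
t: 20.0
tcp_pos: [0.5773, -0.129, 0.0565]
tool_rot: [0.466, 0.532, -0.466, 0.532]
force: [-0.0, -0.5, -0.3]
finger_gap: 0.262
[-0.02161031 -0.0294283   0.00804446]
```

```bash
python3 -m crank '[[0.016,0,0,0.003,0],[0.016,0,0,0.003,0],[0.016,0,0,0.002,0],[0.016,0,0,0,0]]'; python3 - <<'E'
from go import *
from station import manip,snapshot
s=manip.sense();print(s['ft_torque'])
plan(s,[0.5852,-.1886,0.0565],np.radians(-82.35))
d=snapshot("scene");im=d["image"];cv2.imwrite("pics/s14.png",cv2.resize(im[150:230,110:230],None,fx=6,fy=6,interpolation=cv2.INTER_CUBIC))
E
```

```text
t: 20.4
tcp_pos: [0.5785, -0.1371, 0.0565]
tool_rot: [0.466, 0.532, -0.466, 0.532]
force: [0.7, -0.5, -0.8]
finger_gap: 0.261
[-0.01099195  0.06796487  0.00540958]
t 20.4 tcp [ 0.5785 -0.1371  0.0565] F [ 0.67 -0.53 -0.8 ] gap 22.3 toolz heading -82.41 down err 0.01
shift tool x,y,z [ 0.     -0.0002  0.0519] turn about world z 0.001  => about tool x -0.001
q [-0.421  0.729  1.638 -0.     0.775 -0.553]
```

View pics/s14.png

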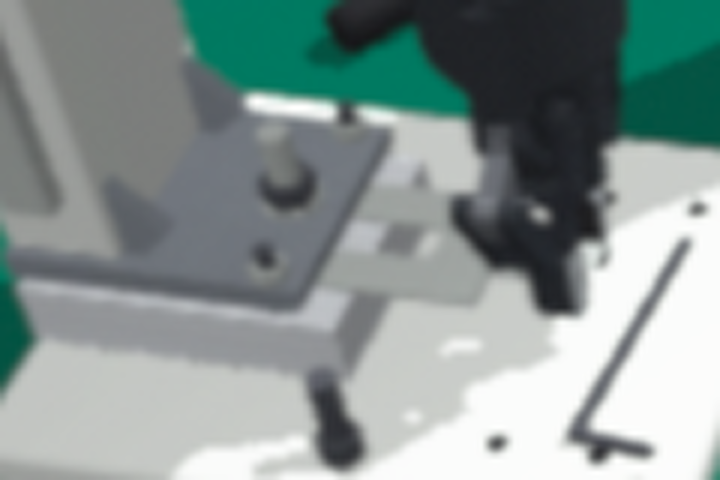

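```bash
python3 -m crank '[[0.016,0,0,0.003,0],[0.016,0,0,0.003,0],[0.016,0,0,0.003,0]]'
```

```text
t: 20.75
tcp_pos: [0.5796, -0.1458, 0.0565]
tool_rot: [0.466, 0.532, -0.466, 0.532]
force: [0.5, -0.3, -0.2]
finger_gap: 0.257
```

```bash
python3 -m crank '[[0.016,0,0,0.003,0],[0.016,0,0,0.003,0],[0.016,0,0,0.003,0]]'
```

```text
t: 21.05
tcp_pos: [0.5808, -0.1548, 0.0565]
tool_rot: [0.466, 0.532, -0.466, 0.532]
force: [-0.5, -0.6, 0.2]
finger_gap: 0.26
```

```bash
python3 -m crank '[[0.016,0,0,0.003,0],[0.016,0,0,0.003,0],[0.016,0,0,0.003,0]]';python3 -c "
from station import manip
print(manip.sense()['ft_torque'])"
```

```text
t: 21.35
tcp_pos: [0.582, -0.1637, 0.0565]
tool_rot: [0.466, 0.532, -0.466, 0.532]
force: [-1.0, 1.3, 0.9]
finger_gap: 0.256
[-0.02543307  0.01431293  0.00193387]
```

```bash
python3 -m crank '[[0.016,0,0,0.003,0],[0.016,0,0,0.003,0],[0.016,0,0,0.003,0],[0.016,0,0,0,0]]'; python3 - <<'E'
from go import *
from station import manip,snapshot
s=manip.sense();print(s['ft_torque'])
plan(s,[0.5852,-.1886,0.0565],np.radians(-82.35))
d=snapshot("scene");im=d["image"];cv2.imwrite("pics/s15.png",cv2.resize(im[150:230,110:230],None,fx=6,fy=6,interpolation=cv2.INTER_CUBIC))
E
```

```text
t: 21.75
tcp_pos: [0.5834, -0.173, 0.0565]
tool_rot: [0.466, 0.532, -0.466, 0.532]
force: [0.1, 0.3, -0.6]
finger_gap: 0.259
[-0.00439614  0.01608061 -0.01061755]
t 21.75 tcp [ 0.5834 -0.173   0.0565] F [ 0.12  0.29 -0.58] gap 22.1 toolz heading -82.4 down err 0.03
shift tool x,y,z [ 0.0001 -0.0003  0.0158] turn about world z 0.0009  => about tool x -0.0009
q [-0.472  0.741  1.601 -0.     0.799 -0.604]
```

View pics/s15.png

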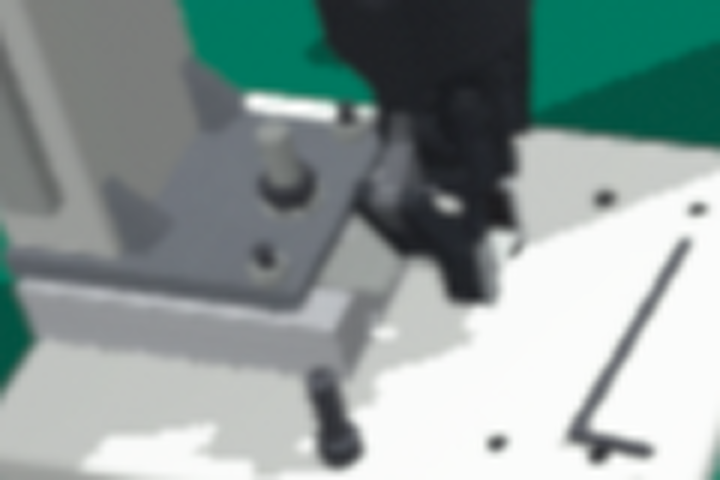

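```bash
python3 -m crank '[[0.016,0,0,0.003,0],[0.016,0,0,0.003,0],[0.016,0,0,0.002,0]]'
```

```text
t: 22.1
tcp_pos: [0.5843, -0.1806, 0.0566]
tool_rot: [0.466, 0.532, -0.466, 0.532]
force: [0.5, 0.6, -0.7]
finger_gap: 0.257
```

```bash
python3 -m crank '[[0.016,0,0,0.001,0],[0.016,0,0,0.001,0],[0.016,0,0,0.001,0]]'
```

```text
t: 22.4
tcp_pos: [0.5846, -0.1833, 0.0566]
tool_rot: [0.466, 0.532, -0.466, 0.532]
force: [-0.1, 1.1, 0.7]
finger_gap: 0.261
```

```bash
python3 -m crank '[[0.016,0,0,0.001,0],[0.016,0,0,0.001,0],[0.016,0,0,0,0]]'
```

```text
t: 22.7
tcp_pos: [0.585, -0.1855, 0.0566]
tool_rot: [0.466, 0.532, -0.466, 0.532]
force: [0.0, -0.7, 1.5]
finger_gap: 0.258
```

```bash
python3 -m crank '[[0.016,0,0,0.0008,0],[0.016,0,0,0.0008,0],[0.016,0,0,0,0]]'
```

```text
t: 23.0
tcp_pos: [0.5851, -0.187, 0.0566]
tool_rot: [0.466, 0.532, -0.466, 0.532]
force: [0.6, -0.1, 1.1]
finger_gap: 0.264
```

```bash
python3 -m crank '[[0.016,0,0,0.0005,0],[0.016,0,0,0.0005,0],[0.016,0,0,0,0]]'
```

```text
t: 23.3
tcp_pos: [0.5853, -0.1879, 0.0565]
tool_rot: [0.466, 0.532, -0.466, 0.532]
force: [0.2, -0.0, 1.5]
finger_gap: 0.259
```

```bash
python3 -m crank '[[0.016,0,0,0.0005,0],[0.016,0,0,0.0005,0],[0.016,0,0,0,0]]'
```

```text
t: 23.6
tcp_pos: [0.5852, -0.1883, 0.0565]
tool_rot: [0.466, 0.532, -0.466, 0.532]
force: [-0.0, 2.0, 1.1]
finger_gap: 0.263
```

```bash
python3 -m crank '[[0.016,0,0,0.0004,0],[0.016,0,0,0,0],[0.016,0,0,0,0]]'; python3 - <<'E'
from go import *
from station import manip,snapshot
import pickle
s=manip.sense();print(s['ft_torque'])
plan(s,[0.5852,-.1886,0.0565],np.radians(-82.35))
for n in("scene","wrist"):
    d=snapshot(n);im=d["image"];pickle.dump((s,d),open(f"pics/{n}16.pkl","wb"));cv2.imwrite(f"pics/{n}16.png",cv2.resize(im[150:230,110:230],None,fx=6,fy=6,interpolation=cv2.INTER_CUBIC) if n=="scene" else im)
E
```

```text
t: 23.9
tcp_pos: [0.5851, -0.1885, 0.0564]
tool_rot: [0.466, 0.533, -0.466, 0.532]
force: [-0.4, 4.9, 1.8]
finger_gap: 0.263
[ 0.75579255 -0.01039438  0.07764306]
t 23.9 tcp [ 0.5851 -0.1885  0.0564] F [-0.45  4.94  1.77] gap 22.4 toolz heading -82.38 down err 0.08
shift tool x,y,z [-0.0001  0.0001  0.0001] turn about world z 0.0005  => about tool x -0.0005
q [-4.940e-01  7.470e-01  1.583e+00  1.000e-03  8.120e-01 -6.270e-01]
```

View pics/wrist16.png

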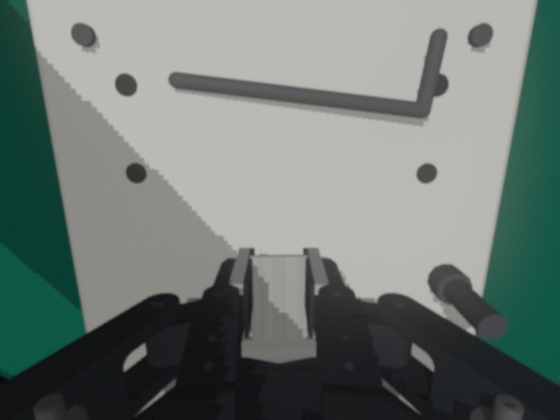

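View pics/scene16.png

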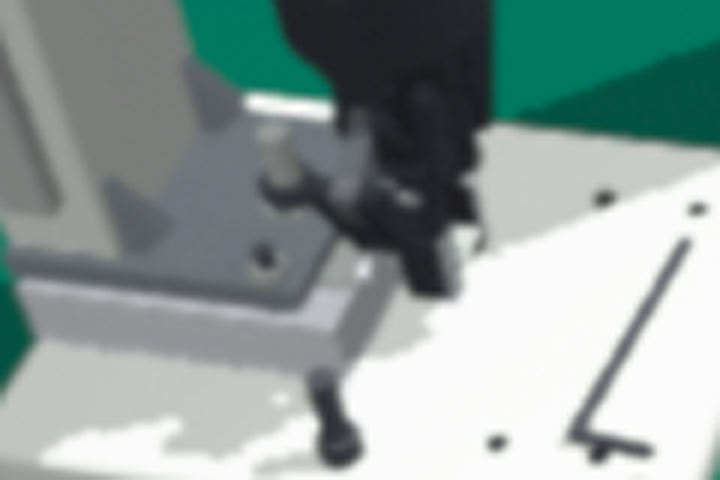

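```bash
python3 -m crank '[[0.016,0,0,-0.0004,0],[0.016,0.0002,0,0,0],[0.016,0,0,0,0]]';python3 -m crank '[[0.023,0,0,0,0],[0.026,0,0,0,0],[0.03,0,0,0,0],[0.034,0,0,0,0],[0.034,0,0,0,0]]'; python3 - <<'E'
from go import *
from station import manip,snapshot
import pickle
s=manip.sense();print(s['ft_torque'])
plan(s,[0.5852,-.1886,0.0565],np.radians(-82.35))
for n in("scene","wrist"):
    d=snapshot(n);im=d["image"];pickle.dump((s,d),open(f"pics/{n}17.pkl","wb"));cv2.imwrite(f"pics/{n}17.png",cv2.resize(im[150:230,110:230],None,fx=6,fy=6,interpolation=cv2.INTER_CUBIC) if n=="scene" else im)
E
```

```text
t: 24.3
tcp_pos: [0.5852, -0.1886, 0.0563]
tool_rot: [0.466, 0.532, -0.466, 0.532]
force: [0.2, 5.3, 2.3]
finger_gap: 0.255
t: 24.8
tcp_pos: [0.5856, -0.1895, 0.0563]
tool_rot: [0.466, 0.532, -0.466, 0.532]
force: [-0.6, 0.1, 0.1]
finger_gap: 0.398
[-0.03016545 -0.02886528 -0.01454325]
t 24.8 tcp [ 0.5856 -0.1895  0.0563] F [-0.56  0.07  0.14] gap 34.0 toolz heading -82.39 down err 0.05
shift tool x,y,z [-0.0002 -0.0002 -0.0009] turn about world z 0.0008  => about tool x -0.0008
q [-4.940e-01  7.470e-01  1.583e+00 -1.000e-03  8.100e-01 -6.260e-01]
```

View pics/wrist17.png

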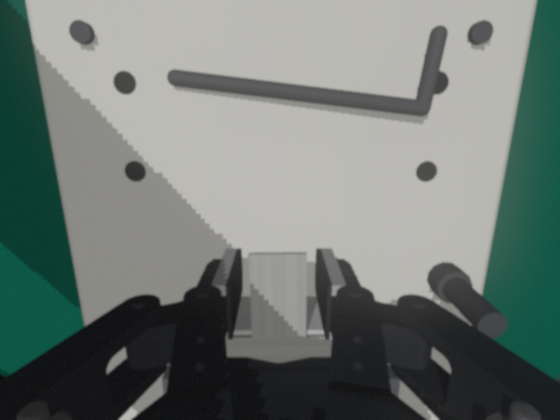

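```bash
python3 -m crank '[[0.036,-0.003,0,0,0],[0.036,-0.006,0,0,0],[0.036,-0.01,0,0,0],[0.036,-0.02,0,0,0],[0.036,-0.03,0,0,0]]';python3 -m crank '[[0.036,-0.03,0,-0.02,0],[0.036,-0.03,0,-0.03,0],[0.036,0,0,-0.03,0],[0.036,0,0,-0.03,0],[0.036,0,0,-0.03,0]]';python3 -m crank '[[0.036,0,0,-0.03,0],[0.036,0,0,0,0],[0.036,0,0,0,0]]'; python3 - <<'E'
from go import *
from station import manip,snapshot
import pickle
s=manip.sense()
plan(s,[0.5852,-.1886,0.0565],np.radians(-82.35))
for n in("scene","wrist","top"):
    d=snapshot(n);im=d["image"];pickle.dump((s,d),open(f"pics/{n}18.pkl","wb"));cv2.imwrite(f"pics/{n}18.png",cv2.resize(im[150:230,110:230],None,fx=6,fy=6,interpolation=cv2.INTER_CUBIC) if n=="scene" else im)
E
```

```text
t: 25.4
tcp_pos: [0.5844, -0.1883, 0.1254]
tool_rot: [0.465, 0.533, -0.466, 0.531]
force: [-0.1, -0.4, -0.1]
finger_gap: 0.423
t: 25.9
tcp_pos: [0.5668, -0.049, 0.1869]
tool_rot: [0.466, 0.531, -0.465, 0.533]
force: [-0.4, -0.1, -0.3]
finger_gap: 0.421
t: 26.2
tcp_pos: [0.5631, -0.0199, 0.1862]
tool_rot: [0.465, 0.532, -0.465, 0.533]
force: [0.2, -0.5, -0.1]
finger_gap: 0.424
t 26.2 tcp [ 0.5631 -0.0199  0.1862] F [ 0.18 -0.48 -0.1 ] gap 36.2 toolz heading -82.27 down err 0.1
shift tool x,y,z [ 0.1299 -0.0009  0.17  ] turn about world z -0.0013  => about tool x 0.0013
q [-2.330e-01  5.020e-01  1.636e+00 -1.000e-03  1.002e+00 -3.680e-01]
```

View pics/scene18.png

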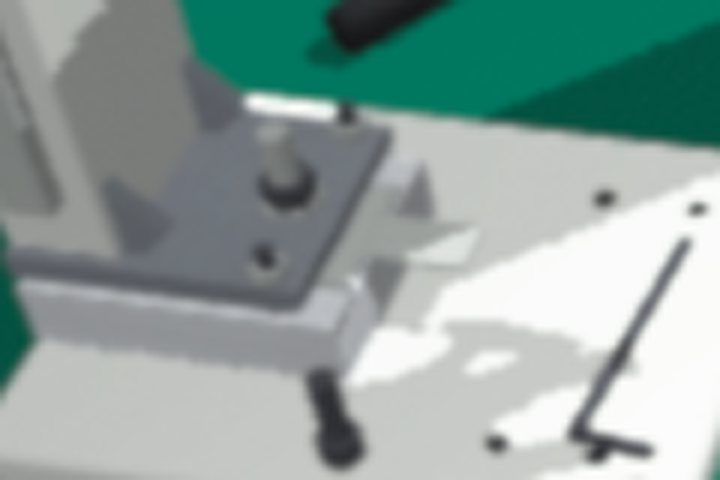

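View pics/top18.png

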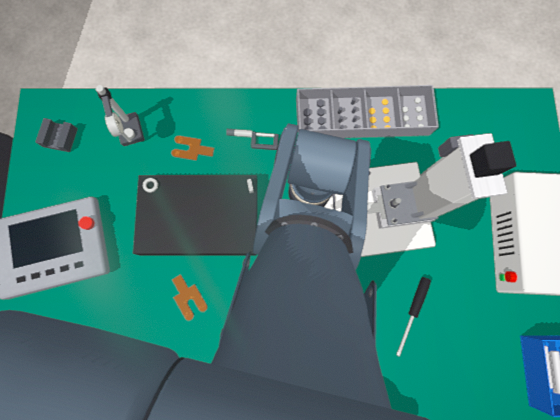

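```bash
python3 -m crank '[[0.036,0,0,-0.04,0],[0.036,0,0,-0.045,0],[0.036,0,0,-0.045,0],[0.036,0,0,-0.045,0],[0.036,0,0,-0.03,0]]'; python3 -m crank '[[0.036,0,0,0,0],[0.036,0,0,0,0]]';python3 - <<'E'
from go import *
from station import manip,snapshot
import pickle
s=manip.sense()
for n in("scene","top"):
    d=snapshot(n);im=d["image"];pickle.dump((s,d),open(f"pics/{n}19.pkl","wb"));cv2.imwrite(f"pics/{n}19.png",cv2.resize(im[150:230,110:230] if n=="scene" else im[165:245,350:450],None,fx=6,fy=6,interpolation=cv2.INTER_CUBIC))
    t=np.array([.593,-.2465]);u=np.array([-.1331,.9911]);x=np.array([.9911,.1331])
    for nm,p in [("L",t+.071*u-.012*x),("R",t+.071*u+.012*x)]:
        q=proj(d,[*p,.072]); o=(110,150) if n=="scene" else (350,165); print(n,nm,q.round(1),((q-o+.42)*6).round(0))
E
```

```text
t: 26.85
tcp_pos: [0.5356, 0.1844, 0.1854]
tool_rot: [0.466, 0.532, -0.466, 0.532]
force: [-0.5, -0.4, 0.3]
finger_gap: 0.42
t: 27.05
tcp_pos: [0.5361, 0.1825, 0.1853]
tool_rot: [0.465, 0.532, -0.466, 0.533]
force: [0.2, -0.9, -0.1]
finger_gap: 0.421
scene L [189.7 187.3] [481. 226.]
scene R [186.4 194.2] [461. 268.]
top L [362.9 213.5] [ 80. 294.]
top R [361.1 204. ] [ 69. 236.]
```

View pics/top19.png

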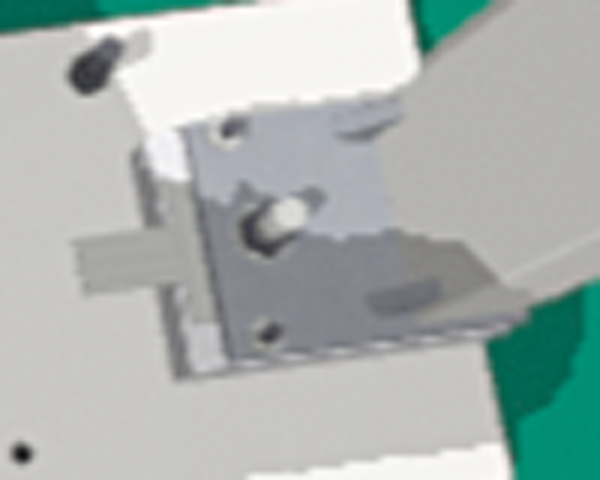

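View pics/scene19.png

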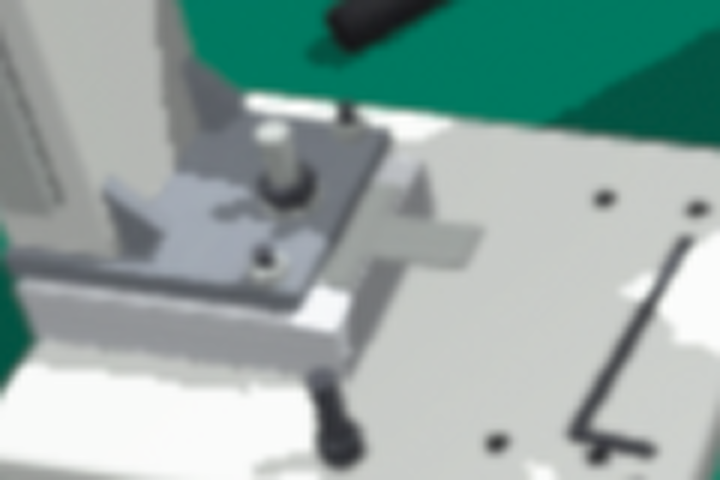

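```bash
python3 - <<'E'
from go import *
import pickle
a=pickle.load(open("pics/top19.pkl","rb"))[1];b=pickle.load(open("pics/scene19.pkl","rb"))[1]
T=lambda p:(350+p[0]/6-.42,165+p[1]/6-.42);S=lambda p:(110+p[0]/6-.42,150+p[1]/6-.42)
for p,q in [((72,243),(464,268)),((85,295),(484,229))]: print(tri([ray(a,*T(p)),ray(b,*S(q))]))
from station import manip
print(manip.sign_off())
E
```

```text
(array([ 0.59301596, -0.17547627,  0.06951058]), [np.float64(0.0006099703906702743), np.float64(0.0006099703906703785)])
(array([ 0.57099513, -0.17868873,  0.07002189]), [np.float64(0.0014919831333383502), np.float64(0.0014919831333385046)])
the job is handed in; nothing more can be done
None
```

The shim is in place under the foot with its slot against the stud, and I handed the job in at about 27 s of the 61 s allowed. No verdict was reported.

- **Slide:** I came down on the shim at a crawl, at 5 mm/s or less. I pressed with about 4–7 N and slid and turned it square to the edge. The highest reading was 6.7 N, slightly above the 3–6 N advised but well under 15 N. The tab ended 35 mm out over the edge facing the robot.
- **Pinch and lift:** I gripped the tab by its sides and lifted it. It did not slip or sag in the wrist view.
- **Fit:** I touched down lightly on the ledge to find the pad's height, raised the shim 1.6 mm and slid it in. It met the stud at 5 N within 0.5 mm of where the measurements predicted. The force fell to zero when I let go.

Last checks:
- **Position:** From the top and scene cameras together, the tab end is at about (0.582, -0.177). Fully home would put it at (0.584, -0.176), so it agrees to about 2 mm.
- **Height:** The tab's two end corners came out at 0.0695 and 0.0700 m, where its top surface should be 0.072 m. The same cameras read 3–7 mm low on the pad and 3 mm low on the granite. I take the shim as lying flat; the two corners agree to 0.5 mm, but I did not measure its tilt along its length.
- **Camera disagreement:** The scene camera ran about 4 mm off in x against the other cameras throughout. I relied on the top and wrist cameras for the stud's position.
- **Other things on the bench:** I saw none of them moved in the last pictures, though I checked this only by eye.

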